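# Stand the painted miniatures on their display plinths

### The arm

A 6-joint arm with a two-finger parallel gripper is mounted at the origin on the work surface. World frame = base frame: x ahead of the robot, y to its left, z up, the work surface at z = 0. Lengths are in m, angles in rad, forces in N, time in s.
With the tool pointing down it reaches from about 0.425 to 0.95 m from the base axis. Payload 3.5 kg.
Tool frame: the origin (TCP) lies on the centre line of the jaws, within the pads' length; the fingertips stand 25 mm ahead of it and the grasp point (between the pads) lies 6 mm ahead of it (ctrl.finger_overhang is the distance from the TCP to the fingertips, in m); z points along the fingers, y is the line along which they close (so a half turn about z gives the same grasp; the last joint's range is limited). The gripper opens to 85 mm and grips with 20 to 120 N. Pads are 22 mm wide; open, the fingers measure 114 mm over their backs; the gripper's body (76 mm by 85 mm) begins 54 mm behind the grasp point. The pads swing forward as they close: fully open they stand 13 mm farther back than shut.
Start: joints at [1.069, 0.286, 1.577, -0, 1.279, -0.15], TCP at [0.233, 0.634, 0.256] pointing down, gripper open.
Joint ranges: [-2.77, 2.77], [-0.9, 2.22], [0.21, 2.48], [-1.53, 4.67], [0.24, 2.81], [-2.84, 2.84]. Speed limits (rad/s): [2.79, 2.79, 3.14, 3.14, 3.14, 3.14].

### API

Orientations are given as a unit quaternion [x, y, z, w].
In Python, from plant import get_state, imaging, job, ctrl gives the robot as it stands.
- The arm moves only by the tool jog_arm, never from a script. Its argument "increments" is a list of rows, each an object of numbers: "dx", "dy", "dz": the shift along the world's x, y, z each as a share of 12 cm, from -1 to 1; "ax", "ay", "az": the turn, a rotation vector about the world's x, y, z each as a share of pi/2 rad, from -1 to 1; "gripper": the gripper command: -1 is shut, 1 is fully open, values between are in proportion. A call has 1 to 10 rows; each row is the pose to reach, as a shift and turn from the pose commanded when the call began; what a row does not reach only later rows make up. A row lasts 1/10 s, in which the tool goes at most 50 mm and 8.59 degrees, less where a joint would pass 70% of its speed; a pose out of reach is approached as far as the arm can. A call with a number of a shift or a turn outside -1 to 1 is refused whole. A call with a gripper value outside its range is refused whole. The fingers move at their own pace and stop on an object; "force" is the grip in N (left out, the last holds). Time passes only in rows, so rows that repeat a pose let the fingers close. It gives the time, the measured TCP pose, the force, the opening and the grip force at its end, in the units of the state.
- get_state(): the state, without advancing time (a new reading comes with each control period).
- imaging.read_camera(name): name is "side" or "top"; returns a dict with "frame" (480x640x3 uint8, blue, green, red), "depth" (480x640 float32, m along the optical axis (not along the pixel's ray), 0 where there is no reading), "camera_matrix" (3x3 intrinsics, pixels), "extrinsics" (4x4, takes a point from camera to world coordinates). Camera axes: x right, y up, looking along -z (the intrinsics and any distortion apply to the point x, -y, -z); pixel columns grow to the right and rows downward; lengths in m; the calibration is good to about 2 mm. A picture is of the moment at which its call begins.
- job.sign_off(): hands the job in; it is judged then, once.
The state is a dict: "time": time; "qpos": joint angles; "dq": joint speeds; "joint_efforts": joint torques, N m; "eef_pos": TCP position; "tcp_rot": TCP orientation; "contact_force": force on the tool from outside, world axes, zero at the start; "wrist_torque": the same for the moment, N m; "opening": opening from 0.0 (shut) to 1.0 (fully open); "finger_force": force on a finger pad.
Only numpy, scipy, OpenCV 4.12 (cv2) and the standard library are available. Lean on these libraries where they do the work, as an engineer would, in place of code of your own. Each camera call takes 0.05 s, during which the arm holds its last target. There are 200 camera calls.

### The job

Set up the miniatures for display: stand each of the four grey miniatures upright in the middle of the wooden plinth whose cork outline matches the shape and size of its base, with the square and the oblong base squared up with their outlines. Do not knock any miniature over, and leave the rinse cup and the dropper bottle standing where they are.

Things in the scene. Friction and masses are not known exactly. Their poses are not given: they have to be found in the camera images.
- mage: Small hooded miniature in plain grey primer on a small ROUND black base 36 mm across and 5 mm thick; 72 mm tall, roughly 70 g. Origin: centre of the base's underside, on the table at z = 0 at the start; z up, the figure faces its -x. The cloak is a round upright column 20 mm across from 17 to 48 mm above the underside: grip it there from any side.
- ogre: Bulky miniature in plain grey primer on a large ROUND black base 60 mm across and 5 mm thick; 76 mm tall, roughly 120 g. Origin: centre of the base's underside, on the table at z = 0 at the start; z up, the figure faces its -x. Its trunk is a block 34 mm wide along y and 26 mm along x, from 22 to 62 mm above the underside: grip it across y (arms and club stick out to -x).
- knight: Slim miniature with a shield in plain grey primer on a SQUARE black base 48 x 48 mm, 5 mm thick; 72 mm tall, roughly 80 g. Origin: centre of the base's underside, on the table at z = 0 at the start; z up, the figure faces its -x. Its trunk is a block 24 mm wide along y and 18 mm along x, from 20 to 56 mm above the underside: grip it across y (shield at -x). x and y run along the base's sides.
- rider: Rider on a horse in plain grey primer on an OBLONG black base 76 mm (along x) x 40 mm (along y), 5 mm thick; 76 mm tall, roughly 110 g. Origin: centre of the base's underside, on the table at z = 0 at the start; z up, the figure faces its -x. Horse (52 mm long, 23 to 41 mm above the underside) and rider (16 mm long, up to 64 mm) are both 20 mm wide along y, centred on the origin: grip across y.
- plinth_small_round: Round plinth 56 mm across, for a 36 mm round base. Dark wood plinth fixed to the table, 12 mm high (flat top at z = 0.012), with a light cork inlay flush in its top that shows the outline of the base that belongs there. Origin: centre of its underside; z up. 
- plinth_large_round: Round plinth 80 mm across, for a 60 mm round base. Dark wood plinth fixed to the table, 12 mm high (flat top at z = 0.012), with a light cork inlay flush in its top that shows the outline of the base that belongs there. Origin: centre of its underside; z up. 
- plinth_square: Square plinth 68 x 68 mm, for a 48 mm square base; x and y along its sides. Dark wood plinth fixed to the table, 12 mm high (flat top at z = 0.012), with a light cork inlay flush in its top that shows the outline of the base that belongs there. Origin: centre of its underside; z up. 
- plinth_oblong: Oblong plinth 96 mm (along x) x 60 mm (along y), for a 76 x 40 mm base, long sides alike. Dark wood plinth fixed to the table, 12 mm high (flat top at z = 0.012), with a light cork inlay flush in its top that shows the outline of the base that belongs there. Origin: centre of its underside; z up. 
- rinse_cup: Bystander: empty clear plastic cup standing among the miniatures, 66 mm across at the rim, 85 mm tall. Origin: centre of its underside. Leave it alone.
- dropper_bottle: Bystander: white dropper bottle with a black tip standing among the miniatures, 25 mm across, 76 mm tall. Origin: centre of its underside. Leave it alone.
Mind the look-alikes: they are no part of the job. What is shaped like the knight but green or pink is not meant.

How it is judged:
By the outcome, as a careful person would: the job done as asked, in the order asked, and still so for the second after the job is handed in, with the robot touching nothing.
It also fails if it takes over 115 s, if anything falls off the work surface, if the arm or the gripper's body presses on something with over 40 N, if the wrist force passes 120 N, or if a joint passes its speed limit or range.

## Working session

There is one attempt and no reset: what is moved stays moved. The work goes in short steps, Python scripts to look and compute and a tool call to move; the robot and the scene stay as the last step left them, time stands still between calls to the robot, and variables do not carry over. Pictures are saved under pics/ and viewed, at most 14 in all, crops included, and the job is handed in when it is done.

Besides the shell and the picture viewer there is one more tool, called after ">>>" as name(argument=value, ...) on one line, values as JSON. jog_arm: Moves the arm, as the interface text tells. Shift numbers are shares of 12 cm and turn numbers shares of pi/2 rad, none past 1 either way. Its arguments: {"type":"object","properties":{"increments":{"type":"array"},"force":{"type":"number"}},"required":["increments"]}

```bash
mkdir -p pics
cat > h.py <<'E'
import numpy as np, cv2
from plant import get_state, imaging, job, ctrl
def cam(n):
    c=imaging.read_camera(n); return c
def cloud(c):
    d=c["depth"]; K=c["camera_matrix"]; E=c["extrinsics"]
    v,u=np.mgrid[:480,:640]
    P=np.stack([(u-K[0,2])/K[0,0]*d,-(v-K[1,2])/K[1,1]*d,-d],-1)
    W=P@E[:3,:3].T+E[:3,3]; W[d==0]=np.nan
    return W
E
python3 - <<'E'
from h import *
for n in("top","side"):
    c=cam(n); cv2.imwrite(f"pics/{n}0.png",c["frame"]); np.savez(f"{n}0.npz",**c); print(n,c["camera_matrix"],c["extrinsics"].round(3))
print(get_state(),ctrl.finger_overhang)
E
```

```text
top [[469.47429707   0.         324.69397843]
 [  0.         469.47429707 239.10507589]
 [  0.           0.           1.        ]] [[ 0.01   0.996 -0.083  0.36 ]
 [-1.     0.012  0.021  0.007]
 [ 0.022  0.083  0.996  1.046]
 [ 0.     0.     0.     1.   ]]
side [[462.59658251   0.         326.0513172 ]
 [  0.         462.59658251 238.15590509]
 [  0.           0.           1.        ]] [[ 0.95   0.159 -0.269  0.195]
 [-0.313  0.515 -0.798 -0.839]
 [ 0.011  0.842  0.539  0.584]
 [ 0.     0.     0.     1.   ]]
{'time': 0.1, 'qpos': array([ 1.06900447e+00,  2.87094816e-01,  1.57800076e+00, -1.39710882e-05,
        1.27862439e+00, -1.50031260e-01]), 'dq': array([-0.00104058, -0.0027033 , -0.00329652, -0.00095042, -0.00108017,
       -0.00020544]), 'joint_efforts': array([ 1.33530026e-03, -4.07291973e+01, -2.93700564e+01, -9.29920111e-05,
        3.34487857e-03,  1.30262836e-05]), 'eef_pos': array([0.232307  , 0.63319627, 0.25508978]), 'tcp_rot': array([ 1.74972839e-01,  9.84572686e-01, -1.00980344e-03, -3.34217379e-04]), 'contact_force': array([-0.16043169, -0.75824228, -0.3276286 ]), 'wrist_torque': array([-0.01347161, -0.02392441, -0.02937547]), 'finger_force': 0.0, 'opening': 1.001612481829345} 0.025
```

View pics/top0.png

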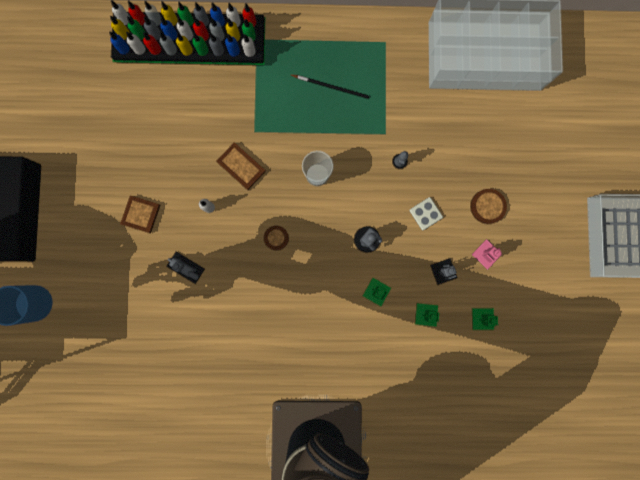

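View pics/side0.png

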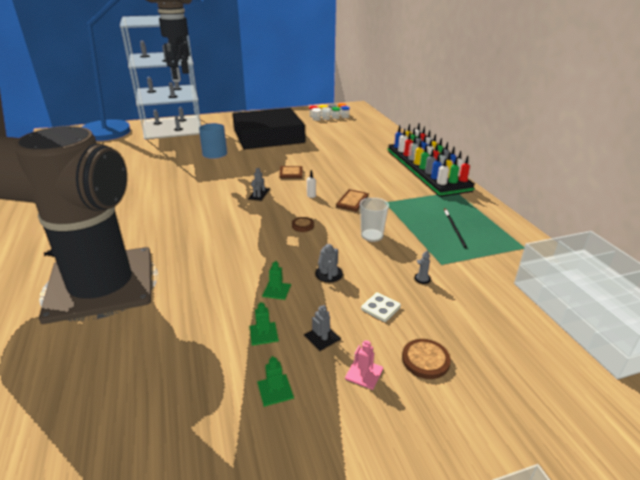

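Top view: the grey minis are rider (186,267), ogre (368,239), mage (400,159) and knight (445,271). The knight look-alikes are green (377,292), (427,315), (484,319) and pink (487,253), so I'm leaving those alone. Plinths: square (141,214), oblong (242,166), small round (276,237), large round (489,206). Next I'll rectify crops to base height and plinth-top height.

```bash
cat >> h.py <<'E'
def proj(c,W):
    E=c["extrinsics"];K=c["camera_matrix"]
    P=(np.asarray(W,float)-E[:3,3])@E[:3,:3]
    return np.stack([K[0,0]*P[...,0]/-P[...,2]+K[0,2],K[1,1]*-P[...,1]/-P[...,2]+K[1,2]],-1)
def unproj(c,uv,z):
    E=c["extrinsics"];K=c["camera_matrix"];uv=np.asarray(uv,float)
    d=np.stack([(uv[...,0]-K[0,2])/K[0,0],-(uv[...,1]-K[1,2])/K[1,1],-np.ones(uv.shape[:-1])],-1)@E[:3,:3].T
    return E[:3,3]+d*((z-E[2,3])/d[...,2])[...,None]
def rect(c,x,y,z,half=.06,n=200):
    # image: up=+x, left=+y
    s=np.linspace(half,-half,n); X,Y=np.meshgrid(x+s,y+s,indexing='ij')
    m=proj(c,np.stack([X,Y,np.full_like(X,z)],-1)).astype(np.float32)
    return cv2.remap(c["frame"],m[...,0],m[...,1],cv2.INTER_CUBIC)
E
cat > a.py <<'E'
from h import *
T=dict(np.load("top0.npz"));S=dict(np.load("side0.npz"))
px=dict(mage=(400,162,.005),ogre=(368,239,.005),knight=(445,271,.005),rider=(186,267,.005),psr=(276,237,.012),plr=(489,206,.012),psq=(141,214,.012),pob=(242,166,.012))
rows=[[],[]]
for k,(u,v,z) in px.items():
    p=unproj(T,(u,v),z); print(k,p.round(4))
    for i,c in enumerate((T,S)):
        r=rect(c,p[0],p[1],z)
        cv2.drawMarker(r,(100,100),(0,255,255),0,8,1); rows[i].append(r)
f=lambda a:np.hstack(a)
cv2.imwrite("pics/rect.png",np.vstack([f(rows[0][:4]),f(rows[1][:4])]))
cv2.imwrite("pics/rectp.png",np.vstack([f(rows[0][4:]),f(rows[1][4:])]))
E
python3 a.py
```

```text
mage [ 0.6246 -0.184   0.005 ]
ogre [ 0.4487 -0.1118  0.005 ]
knight [ 0.3793 -0.2838  0.005 ]
rider [0.3821 0.2896 0.005 ]
psr [0.4502 0.0925 0.012 ]
plr [ 0.5256 -0.3827  0.012 ]
psq [0.4975 0.3902 0.012 ]
pob [0.6083 0.1712 0.012 ]
```

View pics/rect.png

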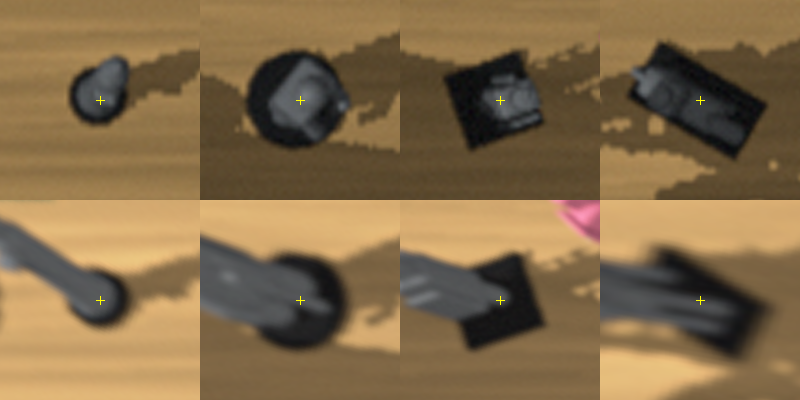

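View pics/rectp.png

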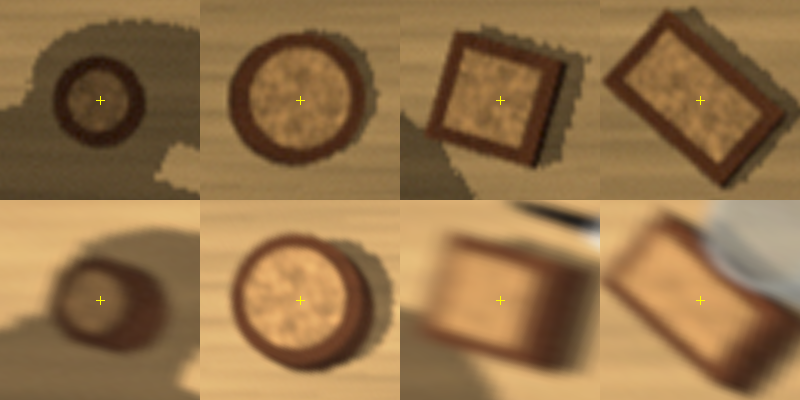

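```bash
cat >> h.py <<'E'
from scipy.optimize import differential_evolution as DE
def outline(sh,s):
    if sh[0]=='r':
        t=np.linspace(0,2*np.pi,160,endpoint=False); n=np.c_[np.cos(t),np.sin(t)]; return n*sh[1]/2,n
    a,b=sh[1]/2,sh[2]/2; q=np.linspace(-.9,.9,40); o=np.ones(40)
    p=np.r_[np.c_[o*a,q*b],np.c_[-o*a,q*b],np.c_[q*a,o*b],np.c_[q*a,-o*b]]
    n=np.r_[np.c_[o,0*o],np.c_[-o,0*o],np.c_[0*o,o],np.c_[0*o,-o]]; return p,n
def fit(c,x,y,z,sh,sign,th=None,r=.012,d=.0022):
    g=np.log(cv2.cvtColor(c["frame"],cv2.COLOR_BGR2GRAY).astype(np.float32)+8)
    p,n=outline(sh,0)
    def f(v):
        t=v[2]; R=np.array([[np.cos(t),-np.sin(t)],[np.sin(t),np.cos(t)]])
        def smp(q):
            m=proj(c,np.c_[q@R.T+v[:2],np.full(len(q),z)]).astype(np.float32)
            return cv2.remap(g,m[:,0],m[:,1],cv2.INTER_LINEAR).ravel()
        e=sign*(smp(p+d*n)-smp(p-d*n))
        return -np.clip(e,-.2,.8).mean()
    tb=(0,1e-6) if sh[0]=='r' else (th-.5,th+.5)
    s=DE(f,[(x-r,x+r),(y-r,y+r),tb],seed=1,tol=1e-7,maxiter=150)
    return s.x,-s.fun
SH=dict(mage=('r',.036),ogre=('r',.06),knight=('q',.048,.048),rider=('q',.076,.04))
SH.update(psr=SH['mage'],plr=SH['ogre'],psq=SH['knight'],pob=SH['rider'])
E
cat > b.py <<'E'
from h import *
T=dict(np.load("top0.npz"));S=dict(np.load("side0.npz"))
G=dict(mage=(.6246,-.184,0),ogre=(.4487,-.1118,0),knight=(.3793,-.2838,.3),rider=(.3821,.2896,1.05),psr=(.45,.0925,0),plr=(.5256,-.3827,0),psq=(.4975,.39,-.3),pob=(.608,.171,.85))
for k,(x,y,t) in G.items():
    pl=k[0]=='p'
    for n,c in(("top",T),("side",S)):
        v,s=fit(c,x,y,.012 if pl else .005,SH[k],-1 if pl else 1,t)
        print(k,n,v[:2].round(4),np.degrees(v[2]).round(1),round(s,3))
# trunk orientation from cloud
W=cloud(T)
for k,h in(("ogre",(.045,.062)),("knight",(.04,.056)),("rider",(.025,.042))):
    x,y,_=G[k]
    m=(np.hypot(W[...,0]-x,W[...,1]-y)<.045)&(W[...,2]>h[0])&(W[...,2]<h[1])
    q=W[m][:,:2].astype(np.float32); print(k,m.sum(),cv2.minAreaRect(q),q.mean(0))
E
python3 b.py
```

```text
mage top [ 0.6271 -0.1824] 0.0 0.632
mage side [ 0.6258 -0.1834] 0.0 0.588
ogre top [ 0.4487 -0.1096] 0.0 0.702
ogre side [ 0.4479 -0.1093] 0.0 0.542
knight top [ 0.3791 -0.2809] 19.9 0.677
knight side [ 0.3789 -0.2801] 16.8 0.634
rider top [0.382  0.2917] 60.5 0.732
rider side [0.3804 0.2923] 60.3 0.381
psr top [0.4498 0.0934] 0.0 0.567
psr side [0.4487 0.0948] 0.0 0.272
plr top [ 0.5266 -0.383 ] 0.0 0.604
plr side [ 0.5267 -0.3798] 0.0 0.53
psq top [0.4984 0.3949] -16.5 0.608
psq side [0.4966 0.3934] -16.8 0.232
pob top [0.6102 0.1755] 48.7 0.585
pob side [0.6079 0.1768] 49.0 0.244
ogre 121 ((0.4441935420036316, -0.11264366656541824), (0.0368344709277153, 0.034060947597026825), 48.27060317993164) [ 0.4448615  -0.11124895]
knight 71 ((0.3773729205131531, -0.28002309799194336), (0.02845805697143078, 0.02469492331147194), 19.089492797851562) [ 0.37541106 -0.27750248]
rider 114 ((0.38346660137176514, 0.29528480768203735), (0.05996391177177429, 0.019963810220360756), 58.50263977050781) [0.38265616 0.2908259 ]
```

Run:
```python
from h import *
T=dict(np.load("top0.npz"));S=dict(np.load("side0.npz"))
R=[]
for x,y,t in((.4487,-.1096,0),(.379,-.281,20)):
    a=rect(T,x,y,.058,.045,400); 
    uv=proj(S,[x,y,.035]); u,v=uv.astype(int)
    b=cv2.resize(S["frame"][v-38:v+38,u-38:u+38],(400,400),interpolation=cv2.INTER_CUBIC)
    R.append(np.vstack([a,b]))
    # lateral extent directions: list shapes by height slices
im=np.hstack(R); im=cv2.convertScaleAbs(im,alpha=1.8); cv2.imwrite("pics/zoom.png",cv2.resize(im,(600,600)))
```

```text
(no output)
```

View pics/zoom.png

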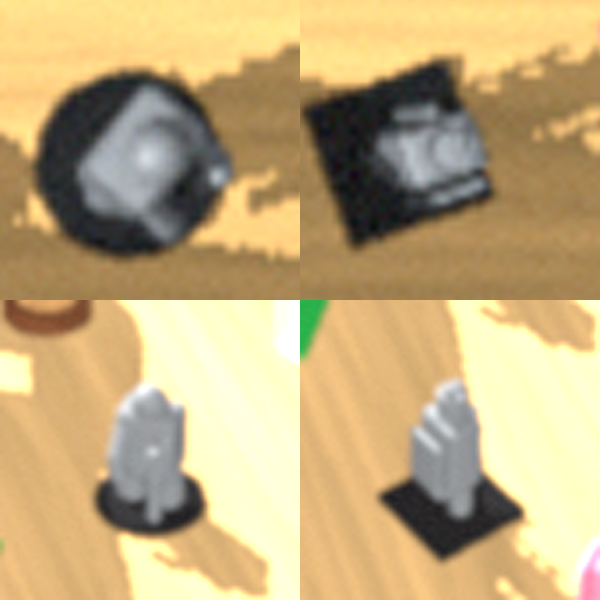

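Facing directions: the knight's shield strip (zoom, 460,190) is on the lower side, so its yaw is about 20°. The ogre's arms point to the lower right (165,230) and (215,175), so its yaw is about 48.5°. The rider's yaw is 60.5°. Both grey figures are confirmed apart from the green and pink ones. The rider goes first.

>>> jog_arm(increments=[{"dx":0.41,"dy":-0.95,"az":-0.37,"gripper":0.2},{"dx":0.41,"dy":-0.95,"az":-0.37,"gripper":0.2},{"dx":0.41,"dy":-0.95,"az":-0.37,"gripper":0.2},{"dx":0.41,"dy":-0.95,"az":-0.37,"gripper":0.2},{"dx":0.41,"dy":-0.95,"az":-0.37,"gripper":0.2}], force=30)

```text
$.increments[0]: bad value
```

>>> jog_arm(increments=[{"dx":0.41,"dy":-0.95,"dz":-0.4,"az":-0.37,"gripper":0.2},{"dx":0.41,"dy":-0.95,"dz":-0.4,"az":-0.37,"gripper":0.2},{"dx":0.41,"dy":-0.95,"dz":-0.4,"az":-0.37,"gripper":0.2},{"dx":0.41,"dy":-0.95,"dz":-0.4,"az":-0.37,"gripper":0.2},{"dx":0.41,"dy":-0.95,"dz":-0.4,"az":-0.37,"gripper":0.2}])

```text
$.increments[0]: bad value
```

>>> jog_arm(increments=[{"dx":0.42,"dy":-0.95,"dz":-0.4,"az":-0.364,"gripper":0.2},{"dx":0.42,"dy":-0.95,"dz":-0.4,"az":-0.364,"gripper":0.2},{"dx":0.42,"dy":-0.95,"dz":-0.4,"az":-0.364,"gripper":0.2},{"dx":0.42,"dy":-0.95,"dz":-0.4,"az":-0.364,"gripper":0.2},{"dx":0.42,"dy":-0.95,"dz":-0.4,"az":-0.364,"gripper":0.2},{"dx":0.42,"dy":-0.95,"dz":-0.4,"az":-0.364,"gripper":0.2},{"dx":0.42,"dy":-0.95,"dz":-0.4,"az":-0.364,"gripper":0.2}])

```text
$.increments[0]: bad value
```

>>> jog_arm(increments=[{"dx":0.41,"dy":-0.95,"dz":0,"ax":0,"ay":0,"az":-0.37,"gripper":0.2},{"dx":0.41,"dy":-0.95,"dz":0,"ax":0,"ay":0,"az":-0.37,"gripper":0.2},{"dx":0.41,"dy":-0.95,"dz":0,"ax":0,"ay":0,"az":-0.37,"gripper":0.2},{"dx":0.41,"dy":-0.95,"dz":0,"ax":0,"ay":0,"az":-0.37,"gripper":0.2},{"dx":0.41,"dy":-0.95,"dz":0,"ax":0,"ay":0,"az":-0.37,"gripper":0.2}], force=30)

```text
time: 0.6
eef_pos: [0.2821, 0.5188, 0.2559]
tcp_rot: [0.45, 0.893, -0.0, -0.0]
contact_force: [-0.4, -0.9, 0.4]
opening: 0.599
finger_force: 0.0
```

>>> jog_arm(increments=[{"dx":0.41,"dy":-0.95,"dz":-0.4,"ax":0,"ay":0,"az":-0.37,"gripper":0.2},{"dx":0.41,"dy":-0.95,"dz":-0.4,"ax":0,"ay":0,"az":-0.37,"gripper":0.2},{"dx":0.41,"dy":-0.95,"dz":-0.4,"ax":0,"ay":0,"az":-0.37,"gripper":0.2},{"dx":0.41,"dy":-0.95,"dz":-0.4,"ax":0,"ay":0,"az":-0.37,"gripper":0.2},{"dx":0.41,"dy":-0.95,"dz":-0.4,"ax":0,"ay":0,"az":-0.37,"gripper":0.2}])

```text
time: 1.1
eef_pos: [0.3309, 0.4051, 0.2076]
tcp_rot: [0.686, 0.727, -0.001, -0.0]
contact_force: [0.0, 0.0, -0.9]
opening: 0.602
finger_force: 0.0
```

>>> jog_arm(increments=[{"dx":0.42,"dy":-0.95,"dz":-0.4,"ax":0,"ay":0,"az":-0.364,"gripper":0.2},{"dx":0.42,"dy":-0.95,"dz":-0.4,"ax":0,"ay":0,"az":-0.364,"gripper":0.2},{"dx":0.42,"dy":-0.95,"dz":-0.4,"ax":0,"ay":0,"az":-0.364,"gripper":0.2},{"dx":0.42,"dy":-0.95,"dz":-0.4,"ax":0,"ay":0,"az":-0.364,"gripper":0.2},{"dx":0.42,"dy":-0.95,"dz":-0.4,"ax":0,"ay":0,"az":-0.364,"gripper":0.2},{"dx":0.42,"dy":-0.95,"dz":-0.4,"ax":0,"ay":0,"az":-0.364,"gripper":0.2},{"dx":0.42,"dy":-0.95,"dz":-0.4,"ax":0,"ay":0,"az":-0.364,"gripper":0.2}])

```text
time: 1.8
eef_pos: [0.3814, 0.2927, 0.1609]
tcp_rot: [0.863, 0.506, 0.001, 0.0]
contact_force: [-0.1, -0.1, -0.0]
opening: 0.602
finger_force: 0.0
```

Run:
```python
from h import *
t=cam("top");s=cam("side");st=get_state();p=st["eef_pos"];q=st["tcp_rot"];print(p,np.degrees(2*np.arctan2(q[1],q[0]))-90)
S=dict(np.load("side0.npz"))
u,v=proj(S,[*p[:2],.08]).astype(int);a=s["frame"][v-60:v+60,u-70:u+70]
u,v=proj(t,[*p[:2],.08]).astype(int);b=t["frame"][v-60:v+60,u-70:u+70]
cv2.imwrite("pics/c1.png",np.hstack([cv2.resize(x,(400,343),interpolation=cv2.INTER_CUBIC) for x in(a,b)]))
```

```text
[0.38128485 0.29248907 0.16076552] -29.313505155219836
```

View pics/c1.png

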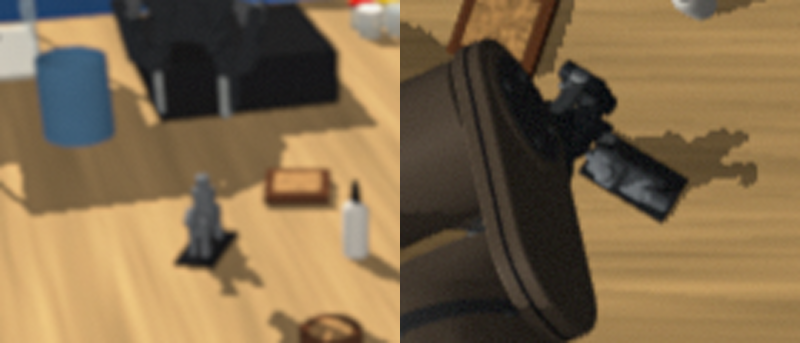

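c1: the rider stands at left crop (205,225). The open fingertips (160,115) and (222,112) show above it and behind, because of parallax. I'll go down and check the projection.

Run:
```python
from h import *
S=dict(np.load("side0.npz"));T=dict(np.load("top0.npz"))
p=np.array([.3813,.2925]);d=.0255*np.array([np.cos(np.radians(-29.3)),np.sin(np.radians(-29.3))])
o=proj(S,[.3813,.2925,.08]).astype(int)-[70,60]
for sg in(1,-1): print((proj(S,[*(p+sg*d),.140])-o)*400/140)
```

```text
[222.82039068 113.60004684]
[168.68494054 108.98176046]
```

>>> jog_arm(increments=[{"dx":0,"dy":0,"dz":-0.25,"ax":0,"ay":0,"az":0,"gripper":0.2},{"dx":0,"dy":0,"dz":-0.5,"ax":0,"ay":0,"az":0,"gripper":0.2},{"dx":0,"dy":0,"dz":-0.75,"ax":0,"ay":0,"az":0,"gripper":0.2},{"dx":0,"dy":0,"dz":-0.9,"ax":0,"ay":0,"az":0,"gripper":0.2},{"dx":0,"dy":0,"dz":-0.97,"ax":0,"ay":0,"az":0,"gripper":0.2},{"dx":0,"dy":0,"dz":-0.97,"ax":0,"ay":0,"az":0,"gripper":0.2},{"dx":0,"dy":0,"dz":-0.97,"ax":0,"ay":0,"az":0,"gripper":0.2}])

```text
time: 2.6
eef_pos: [0.382, 0.2922, 0.0448]
tcp_rot: [0.864, 0.504, 0.001, 0.0]
contact_force: [-0.7, -0.5, 0.4]
opening: 0.6
finger_force: 0.0
```

>>> jog_arm(increments=[{"dx":0,"dy":0,"dz":0,"ax":0,"ay":0,"az":0,"gripper":-0.2},{"dx":0,"dy":0,"dz":0,"ax":0,"ay":0,"az":0,"gripper":-0.35},{"dx":0,"dy":0,"dz":0,"ax":0,"ay":0,"az":0,"gripper":-0.5},{"dx":0,"dy":0,"dz":0,"ax":0,"ay":0,"az":0,"gripper":-0.6},{"dx":0,"dy":0,"dz":0,"ax":0,"ay":0,"az":0,"gripper":-0.7},{"dx":0,"dy":0,"dz":0,"ax":0,"ay":0,"az":0,"gripper":-0.8},{"dx":0,"dy":0,"dz":0,"ax":0,"ay":0,"az":0,"gripper":-0.8},{"dx":0,"dy":0,"dz":0,"ax":0,"ay":0,"az":0,"gripper":-0.8}], force=30)

```text
time: 3.4
eef_pos: [0.382, 0.292, 0.0448]
tcp_rot: [0.864, 0.504, 0.001, -0.0]
contact_force: [-1.5, 0.2, 6.6]
opening: 0.231
finger_force: 30.6
```

>>> jog_arm(increments=[{"dx":0,"dy":0,"dz":0.1,"ax":0,"ay":0,"az":0,"gripper":-0.8},{"dx":0,"dy":0,"dz":0.3,"ax":0,"ay":0,"az":0,"gripper":-0.8},{"dx":0,"dy":0,"dz":0.55,"ax":0,"ay":0,"az":0,"gripper":-0.8},{"dx":0,"dy":0,"dz":0.8,"ax":0,"ay":0,"az":0,"gripper":-0.8},{"dx":0,"dy":0,"dz":1,"ax":0,"ay":0,"az":0,"gripper":-0.8},{"dx":0,"dy":0,"dz":1,"ax":0,"ay":0,"az":0,"gripper":-0.8},{"dx":0,"dy":0,"dz":1,"ax":0,"ay":0,"az":0,"gripper":-0.8}])

```text
time: 4.1
eef_pos: [0.3811, 0.2915, 0.1638]
tcp_rot: [0.864, 0.504, 0.0, 0.0]
contact_force: [-0.8, -0.0, -1.8]
opening: 0.232
finger_force: 29.8
```

>>> jog_arm(increments=[{"dx":0.19,"dy":-0.097,"dz":0,"ax":0,"ay":0,"az":0,"gripper":-0.8},{"dx":0.475,"dy":-0.242,"dz":0,"ax":0,"ay":0,"az":0,"gripper":-0.8},{"dx":0.76,"dy":-0.387,"dz":0,"ax":0,"ay":0,"az":0,"gripper":-0.8},{"dx":0.951,"dy":-0.484,"dz":0,"ax":0,"ay":0,"az":0,"gripper":-0.8}])

```text
time: 4.5
eef_pos: [0.496, 0.232, 0.1614]
tcp_rot: [0.864, 0.503, -0.002, -0.0]
contact_force: [-0.4, -0.2, 0.2]
opening: 0.229
finger_force: 29.8
```

>>> jog_arm(increments=[{"dx":0.285,"dy":-0.145,"dz":0,"ax":0,"ay":0,"az":-0.04,"gripper":-0.8},{"dx":0.57,"dy":-0.29,"dz":0,"ax":0,"ay":0,"az":-0.08,"gripper":-0.8},{"dx":0.8,"dy":-0.4,"dz":0,"ax":0,"ay":0,"az":-0.11,"gripper":-0.8},{"dx":0.951,"dy":-0.484,"dz":0,"ax":0,"ay":0,"az":-0.131,"gripper":-0.8},{"dx":0.951,"dy":-0.484,"dz":0,"ax":0,"ay":0,"az":-0.131,"gripper":-0.8},{"dx":0.951,"dy":-0.484,"dz":0,"ax":0,"ay":0,"az":-0.131,"gripper":-0.8}])

```text
time: 5.1
eef_pos: [0.6082, 0.1752, 0.1613]
tcp_rot: [0.911, 0.412, -0.002, -0.001]
contact_force: [-0.4, -0.5, -1.8]
opening: 0.232
finger_force: 29.8
```

>>> jog_arm(increments=[{"dx":0,"dy":0,"dz":-0.25,"ax":0,"ay":0,"az":0,"gripper":-0.8},{"dx":0,"dy":0,"dz":-0.5,"ax":0,"ay":0,"az":0,"gripper":-0.8},{"dx":0,"dy":0,"dz":-0.7,"ax":0,"ay":0,"az":0,"gripper":-0.8},{"dx":0,"dy":0,"dz":-0.82,"ax":0,"ay":0,"az":0,"gripper":-0.8},{"dx":0,"dy":0,"dz":-0.87,"ax":0,"ay":0,"az":0,"gripper":-0.8},{"dx":0,"dy":0,"dz":-0.87,"ax":0,"ay":0,"az":0,"gripper":-0.8},{"dx":0,"dy":0,"dz":-0.87,"ax":0,"ay":0,"az":0,"gripper":-0.8}])

```text
time: 5.8
eef_pos: [0.6104, 0.1758, 0.0609]
tcp_rot: [0.911, 0.412, 0.001, 0.0]
contact_force: [0.8, -1.1, -1.0]
opening: 0.227
finger_force: 29.8
```

```bash
cat > look.py <<'E'
import sys
from h import *
# x y base_top_z out
x,y,z=map(float,sys.argv[1:4])
t=cam("top");s=cam("side");np.savez("last.npz",top=t["frame"],side=s["frame"])
st=get_state();q=st["tcp_rot"];print(st["eef_pos"].round(4),round(np.degrees(2*np.arctan2(q[1],q[0]))-90,2),st["time"])
cv2.imwrite(sys.argv[4],np.hstack([cv2.resize(rect(c,x,y,z,.075),(400,400),interpolation=cv2.INTER_CUBIC) for c in(t,s)]))
E
python3 look.py .6102 .1755 .018 pics/c2.png
```

```text
[0.6107 0.1757 0.0612] -41.3 5.9
```

View pics/c2.png

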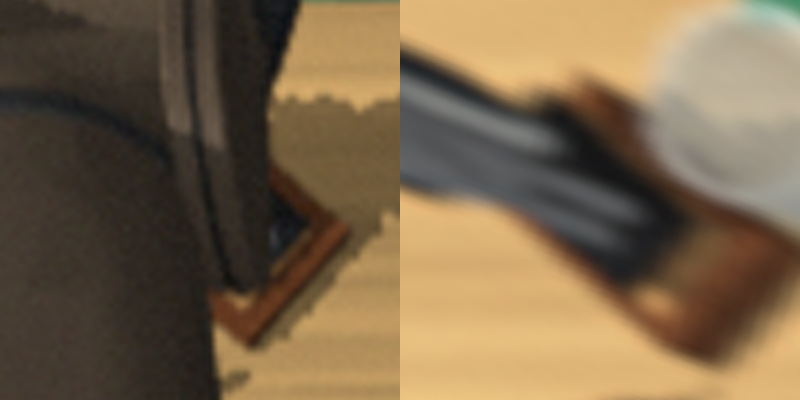

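c2: the rider's base lies over the cork at right crop (620,200), and the plinth border looks even. Lowering and releasing.

>>> jog_arm(increments=[{"dx":0,"dy":0,"dz":-0.015,"ax":0,"ay":0,"az":0,"gripper":-0.8},{"dx":0,"dy":0,"dz":-0.03,"ax":0,"ay":0,"az":0,"gripper":-0.8},{"dx":0,"dy":0,"dz":-0.036,"ax":0,"ay":0,"az":0,"gripper":-0.8},{"dx":0,"dy":0,"dz":-0.036,"ax":0,"ay":0,"az":0,"gripper":-0.8},{"dx":0,"dy":0,"dz":-0.036,"ax":0,"ay":0,"az":0,"gripper":-0.8}])

```text
time: 6.4
eef_pos: [0.6104, 0.1755, 0.0568]
tcp_rot: [0.911, 0.412, 0.001, 0.0]
contact_force: [-1.4, 0.2, 5.4]
opening: 0.227
finger_force: 30.6
```

>>> jog_arm(increments=[{"dx":0,"dy":0,"dz":0,"ax":0,"ay":0,"az":0,"gripper":-0.5},{"dx":0,"dy":0,"dz":0,"ax":0,"ay":0,"az":0,"gripper":-0.4},{"dx":0,"dy":0,"dz":0,"ax":0,"ay":0,"az":0,"gripper":-0.2},{"dx":0,"dy":0,"dz":0,"ax":0,"ay":0,"az":0,"gripper":0},{"dx":0,"dy":0,"dz":0,"ax":0,"ay":0,"az":0,"gripper":0},{"dx":0,"dy":0,"dz":0.2,"ax":0,"ay":0,"az":0,"gripper":0},{"dx":0,"dy":0,"dz":0.45,"ax":0,"ay":0,"az":0,"gripper":0},{"dx":0,"dy":0,"dz":0.7,"ax":0,"ay":0,"az":0,"gripper":0},{"dx":0,"dy":0,"dz":1,"ax":0,"ay":0,"az":0,"gripper":0},{"dx":0,"dy":0,"dz":1,"ax":0,"ay":0,"az":0,"gripper":0}])

```text
time: 7.4
eef_pos: [0.6131, 0.176, 0.1822]
tcp_rot: [0.911, 0.412, 0.006, 0.002]
contact_force: [0.6, 1.0, 0.4]
opening: 0.504
finger_force: 0.0
```

>>> jog_arm(increments=[{"dx":0.046,"dy":-0.3,"dz":0,"ax":0,"ay":0,"az":0,"gripper":0},{"dx":0.046,"dy":-0.7,"dz":0,"ax":0,"ay":0,"az":0,"gripper":0},{"dx":0.046,"dy":-0.995,"dz":0,"ax":0,"ay":0,"az":0,"gripper":0}])

```text
time: 7.7
eef_pos: [0.6147, 0.0544, 0.1744]
tcp_rot: [0.911, 0.412, -0.0, 0.0]
contact_force: [0.5, 0.2, 0.1]
opening: 0.498
finger_force: 0.0
```

>>> jog_arm(increments=[{"dx":0.046,"dy":-0.4,"dz":0,"ax":0,"ay":0,"az":0,"gripper":0},{"dx":0.046,"dy":-0.8,"dz":0,"ax":0,"ay":0,"az":0,"gripper":0},{"dx":0.046,"dy":-0.995,"dz":0,"ax":0,"ay":0,"az":0,"gripper":0}])

```text
time: 8.0
eef_pos: [0.6202, -0.0668, 0.1744]
tcp_rot: [0.912, 0.411, -0.0, 0.0]
contact_force: [1.2, 0.4, -0.5]
opening: 0.501
finger_force: 0.0
```

>>> jog_arm(increments=[{"dx":0.046,"dy":-0.35,"dz":0,"ax":0,"ay":0,"az":0,"gripper":0},{"dx":0.046,"dy":-0.7,"dz":0,"ax":0,"ay":0,"az":0,"gripper":0},{"dx":0.046,"dy":-0.995,"dz":0,"ax":0,"ay":0,"az":0,"gripper":0},{"dx":0.046,"dy":-0.995,"dz":0,"ax":0,"ay":0,"az":0,"gripper":0},{"dx":0.046,"dy":-0.995,"dz":0,"ax":0,"ay":0,"az":0,"gripper":0}])

```text
time: 8.5
eef_pos: [0.6256, -0.1833, 0.1742]
tcp_rot: [0.911, 0.411, -0.0, -0.001]
contact_force: [-0.0, 1.0, 0.3]
opening: 0.499
finger_force: 0.0
```

```bash
cat > chk.py <<'E'
import sys
from h import *
t=cam("top");s=cam("side")
B=dict(rider=(.6102,.1755,.85),mage=(.4498,.0934,0),ogre=(.5266,-.383,0),knight=(.4984,.3949,-.288))
for k in sys.argv[1:]:
    for n,c in(("top",t),("side",s)):
        v,sc=fit(c,B[k][0],B[k][1],.017,SH[k],1,B[k][2],d=.0018); print(k,n,v[:2].round(4),np.degrees(v[2]).round(1),round(sc,3))
st=get_state();q=st["tcp_rot"];print(st["eef_pos"].round(4),round(np.degrees(2*np.arctan2(q[1],q[0]))-90,2),st["time"])
x,y,_=B[sys.argv[1]]
cv2.imwrite(f"pics/chk_{sys.argv[1]}.png",np.hstack([cv2.resize(rect(c,x,y,.012,.06),(400,400),interpolation=cv2.INTER_CUBIC) for c in(t,s)]))
E
python3 chk.py rider
```

```text
rider top [0.6115 0.1732] 48.6 0.405
rider side [0.6094 0.1717] 49.1 0.242
[ 0.6259 -0.1817  0.1745] -41.27 8.6
```

View pics/chk_rider.png

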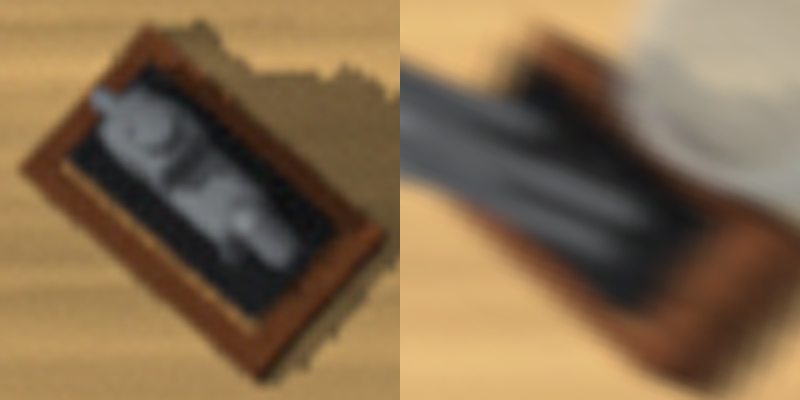

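chk_rider: a cork strip about 3 mm wide is visible along the lower-left edge (160,240), so the base sits about 2.5 mm off across its width. I'll correct that at the end. Mage next.

>>> jog_arm(increments=[{"dx":0,"dy":0,"dz":-0.3,"ax":0,"ay":0,"az":0,"gripper":0.1},{"dx":0,"dy":0,"dz":-0.6,"ax":0,"ay":0,"az":0,"gripper":0.1},{"dx":0,"dy":0,"dz":-0.8,"ax":0,"ay":0,"az":0,"gripper":0.1},{"dx":0,"dy":0,"dz":-0.95,"ax":0,"ay":0,"az":0,"gripper":0.1}])

```text
time: 9.0
eef_pos: [0.6252, -0.1805, 0.0588]
tcp_rot: [0.911, 0.413, -0.001, -0.001]
contact_force: [-0.3, 0.1, -0.7]
opening: 0.552
finger_force: 0.0
```

>>> jog_arm(increments=[{"dx":0,"dy":0,"dz":-0.1,"ax":0,"ay":0,"az":0,"gripper":0.1},{"dx":0,"dy":0,"dz":-0.15,"ax":0,"ay":0,"az":0,"gripper":0.1},{"dx":0,"dy":0,"dz":-0.15,"ax":0,"ay":0,"az":0,"gripper":-0.2},{"dx":0,"dy":0,"dz":-0.15,"ax":0,"ay":0,"az":0,"gripper":-0.4},{"dx":0,"dy":0,"dz":-0.15,"ax":0,"ay":0,"az":0,"gripper":-0.5},{"dx":0,"dy":0,"dz":-0.15,"ax":0,"ay":0,"az":0,"gripper":-0.6},{"dx":0,"dy":0,"dz":-0.15,"ax":0,"ay":0,"az":0,"gripper":-0.7},{"dx":0,"dy":0,"dz":-0.15,"ax":0,"ay":0,"az":0,"gripper":-0.8},{"dx":0,"dy":0,"dz":-0.15,"ax":0,"ay":0,"az":0,"gripper":-0.8},{"dx":0,"dy":0,"dz":-0.15,"ax":0,"ay":0,"az":0,"gripper":-0.8}], force=30)

```text
time: 10.0
eef_pos: [0.6271, -0.1832, 0.0448]
tcp_rot: [0.911, 0.412, 0.001, 0.001]
contact_force: [-0.8, 0.3, 6.6]
opening: 0.224
finger_force: 29.9
```

Run:
```python
from h import *
s=cam("side");t=cam("top")
for c in(s,t): print(fit(c,.6265,-.183,.005,SH["mage"],1,0))
print(get_state()["eef_pos"])
```

```text
(array([ 6.26698794e-01, -1.83807827e-01,  7.93830318e-08]), np.float64(0.5520175695419312))
(array([ 6.20635315e-01, -1.90290944e-01,  8.11709693e-07]), np.float64(0.013104421086609364))
[ 0.62708098 -0.18311792  0.04474392]
```

>>> jog_arm(increments=[{"dx":0,"dy":0,"dz":0.1,"ax":0,"ay":0,"az":0,"gripper":-0.8},{"dx":0,"dy":0,"dz":0.3,"ax":0,"ay":0,"az":0,"gripper":-0.8},{"dx":0,"dy":0,"dz":0.55,"ax":0,"ay":0,"az":0,"gripper":-0.8},{"dx":0,"dy":0,"dz":0.8,"ax":0,"ay":0,"az":0,"gripper":-0.8},{"dx":0,"dy":0,"dz":1,"ax":0,"ay":0,"az":0,"gripper":-0.8},{"dx":0,"dy":0,"dz":1,"ax":0,"ay":0,"az":0,"gripper":-0.8}])

```text
time: 10.7
eef_pos: [0.6283, -0.1837, 0.1682]
tcp_rot: [0.911, 0.412, 0.003, 0.003]
contact_force: [-0.1, -0.6, -0.8]
opening: 0.219
finger_force: 29.5
```

>>> jog_arm(increments=[{"dx":-0.1,"dy":0.154,"dz":0,"ax":0,"ay":0,"az":0,"gripper":-0.8},{"dx":-0.247,"dy":0.385,"dz":0,"ax":0,"ay":0,"az":0,"gripper":-0.8},{"dx":-0.494,"dy":0.77,"dz":0,"ax":0,"ay":0,"az":0,"gripper":-0.8}])

```text
time: 11.0
eef_pos: [0.5686, -0.0947, 0.1614]
tcp_rot: [0.912, 0.411, -0.001, -0.0]
contact_force: [0.6, 1.4, -0.3]
opening: 0.219
finger_force: 29.5
```

>>> jog_arm(increments=[{"dx":-0.2,"dy":0.32,"dz":0,"ax":0,"ay":0,"az":0,"gripper":-0.8},{"dx":-0.4,"dy":0.64,"dz":0,"ax":0,"ay":0,"az":0,"gripper":-0.8},{"dx":-0.494,"dy":0.77,"dz":0,"ax":0,"ay":0,"az":0,"gripper":-0.8}])

```text
time: 11.3
eef_pos: [0.5067, 0.0008, 0.1607]
tcp_rot: [0.911, 0.413, -0.002, -0.002]
contact_force: [0.1, -0.1, -1.2]
opening: 0.216
finger_force: 29.5
```

>>> jog_arm(increments=[{"dx":-0.2,"dy":0.31,"dz":0,"ax":0,"ay":0,"az":0,"gripper":-0.8},{"dx":-0.4,"dy":0.62,"dz":0,"ax":0,"ay":0,"az":0,"gripper":-0.8},{"dx":-0.495,"dy":0.77,"dz":0,"ax":0,"ay":0,"az":0,"gripper":-0.8},{"dx":-0.495,"dy":0.77,"dz":0,"ax":0,"ay":0,"az":0,"gripper":-0.8},{"dx":-0.495,"dy":0.77,"dz":0,"ax":0,"ay":0,"az":0,"gripper":-0.8}])

```text
time: 11.8
eef_pos: [0.4509, 0.0901, 0.1627]
tcp_rot: [0.911, 0.413, -0.0, 0.0]
contact_force: [-0.5, -0.0, -1.0]
opening: 0.221
finger_force: 29.6
```

>>> jog_arm(increments=[{"dx":0,"dy":0,"dz":-0.25,"ax":0,"ay":0,"az":0,"gripper":-0.8},{"dx":0,"dy":0,"dz":-0.5,"ax":0,"ay":0,"az":0,"gripper":-0.8},{"dx":0,"dy":0,"dz":-0.7,"ax":0,"ay":0,"az":0,"gripper":-0.8},{"dx":0,"dy":0,"dz":-0.82,"ax":0,"ay":0,"az":0,"gripper":-0.8},{"dx":0,"dy":0,"dz":-0.88,"ax":0,"ay":0,"az":0,"gripper":-0.8},{"dx":0,"dy":0,"dz":-0.88,"ax":0,"ay":0,"az":0,"gripper":-0.8},{"dx":0,"dy":0,"dz":-0.88,"ax":0,"ay":0,"az":0,"gripper":-0.8}])

```text
time: 12.5
eef_pos: [0.452, 0.0895, 0.0579]
tcp_rot: [0.911, 0.412, 0.0, 0.0]
contact_force: [1.0, -0.4, -0.7]
opening: 0.223
finger_force: 29.7
```

```bash
python3 look.py .4498 .0934 .018 pics/c3.png
```

```text
[0.4516 0.0898 0.0579] -41.36 12.6
```

View pics/c3.png

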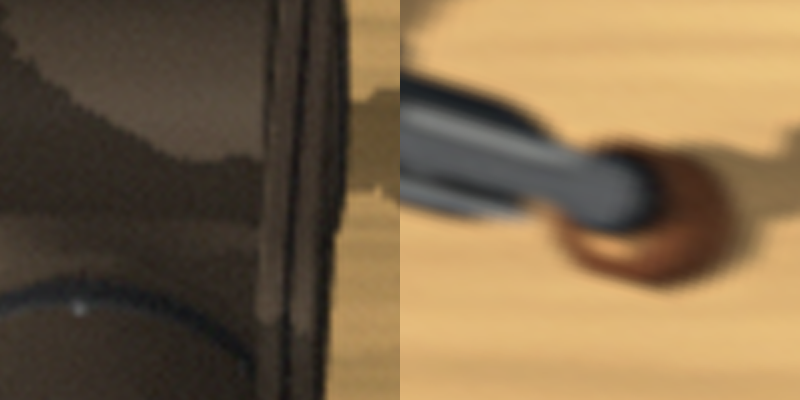

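c3: the mage's base (right crop 620,190) sits up and to the right, with cork showing at (600,245). The measured TCP is also short by (2.5,-4) mm because one row hit the speed cap. Correcting, then lowering.

>>> jog_arm(increments=[{"dx":-0.021,"dy":0.033,"dz":0,"ax":0,"ay":0,"az":0,"gripper":-0.8},{"dx":-0.021,"dy":0.033,"dz":0,"ax":0,"ay":0,"az":0,"gripper":-0.8},{"dx":-0.021,"dy":0.033,"dz":0,"ax":0,"ay":0,"az":0,"gripper":-0.8},{"dx":-0.021,"dy":0.033,"dz":0,"ax":0,"ay":0,"az":0,"gripper":-0.8}])

```text
time: 13.0
eef_pos: [0.4483, 0.0944, 0.0577]
tcp_rot: [0.911, 0.412, 0.0, 0.0]
contact_force: [0.1, 0.1, -0.5]
opening: 0.221
finger_force: 29.8
```

```bash
python3 look.py .4498 .0934 .018 pics/c4.png
```

```text
[0.4483 0.0944 0.0577] -41.3 13.1
```

View pics/c4.png

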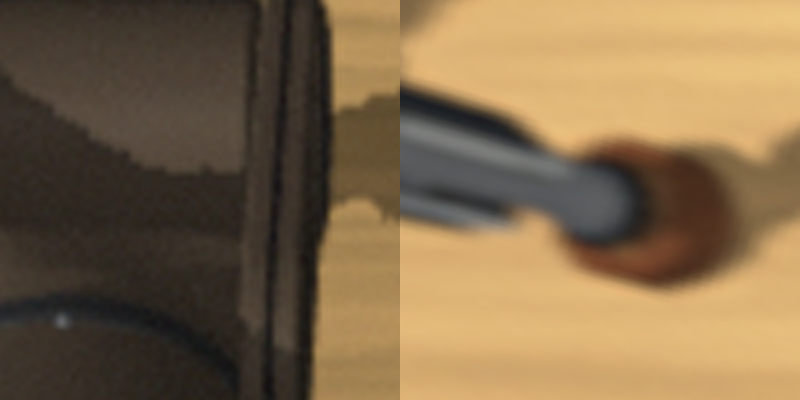

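c4: the base (600,200) covers the cork evenly. Lowering and releasing.

>>> jog_arm(increments=[{"dx":0.005,"dy":-0.003,"dz":-0.008,"ax":0,"ay":0,"az":0,"gripper":-0.8},{"dx":0.005,"dy":-0.003,"dz":-0.012,"ax":0,"ay":0,"az":0,"gripper":-0.8},{"dx":0.005,"dy":-0.003,"dz":-0.012,"ax":0,"ay":0,"az":0,"gripper":-0.8},{"dx":0.005,"dy":-0.003,"dz":-0.012,"ax":0,"ay":0,"az":0,"gripper":-0.8}])

```text
time: 13.5
eef_pos: [0.4491, 0.094, 0.0566]
tcp_rot: [0.911, 0.412, 0.0, 0.0]
contact_force: [-2.6, -0.1, 6.0]
opening: 0.227
finger_force: 30.3
```

>>> jog_arm(increments=[{"dx":0,"dy":0,"dz":0,"ax":0,"ay":0,"az":0,"gripper":-0.5},{"dx":0,"dy":0,"dz":0,"ax":0,"ay":0,"az":0,"gripper":-0.4},{"dx":0,"dy":0,"dz":0,"ax":0,"ay":0,"az":0,"gripper":-0.2},{"dx":0,"dy":0,"dz":0,"ax":0,"ay":0,"az":0,"gripper":0.2},{"dx":0,"dy":0,"dz":0,"ax":0,"ay":0,"az":0,"gripper":0.2},{"dx":0,"dy":0,"dz":0.2,"ax":0,"ay":0,"az":0,"gripper":0.2},{"dx":0,"dy":0,"dz":0.45,"ax":0,"ay":0,"az":0,"gripper":0.2},{"dx":0,"dy":0,"dz":0.7,"ax":0,"ay":0,"az":0,"gripper":0.2},{"dx":0,"dy":0,"dz":0.9,"ax":0,"ay":0,"az":0,"gripper":0.2},{"dx":0,"dy":0,"dz":0.9,"ax":0,"ay":0,"az":0,"gripper":0.2}])

```text
time: 14.5
eef_pos: [0.4515, 0.094, 0.1681]
tcp_rot: [0.911, 0.412, 0.004, 0.002]
contact_force: [-0.2, 0.2, 0.2]
opening: 0.602
finger_force: 0.0
```

>>> jog_arm(increments=[{"dx":0,"dy":-0.3,"dz":0,"ax":0,"ay":0,"az":0,"gripper":0.2},{"dx":0,"dy":-0.6,"dz":0,"ax":0,"ay":0,"az":0,"gripper":0.2},{"dx":0,"dy":-0.85,"dz":0,"ax":0,"ay":0,"az":0,"gripper":0.2},{"dx":0,"dy":-0.85,"dz":0,"ax":0,"ay":0,"az":0,"gripper":0.2}])

```text
time: 14.9
eef_pos: [0.4484, -0.0103, 0.1629]
tcp_rot: [0.912, 0.41, -0.001, -0.0]
contact_force: [-0.4, 0.4, -0.3]
opening: 0.595
finger_force: 0.0
```

>>> jog_arm(increments=[{"dx":0,"dy":-0.3,"dz":0,"ax":0,"ay":0,"az":0,"gripper":0.2},{"dx":0,"dy":-0.6,"dz":0,"ax":0,"ay":0,"az":0,"gripper":0.2},{"dx":0,"dy":-0.85,"dz":0,"ax":0,"ay":0,"az":0,"gripper":0.2},{"dx":0,"dy":-0.85,"dz":0,"ax":0,"ay":0,"az":0,"gripper":0.2},{"dx":0,"dy":-0.85,"dz":0,"ax":0,"ay":0,"az":0,"gripper":0.2}])

```text
time: 15.4
eef_pos: [0.4484, -0.1095, 0.1631]
tcp_rot: [0.911, 0.412, -0.0, -0.001]
contact_force: [-0.0, 1.0, -0.4]
opening: 0.594
finger_force: 0.0
```

```bash
python3 chk.py mage
```

```text
mage top [0.452  0.0833] 0.0 0.247
mage side [0.4504 0.0918] 0.0 0.237
[ 0.4485 -0.1088  0.1633] -41.25 15.5
```

View pics/chk_mage.png

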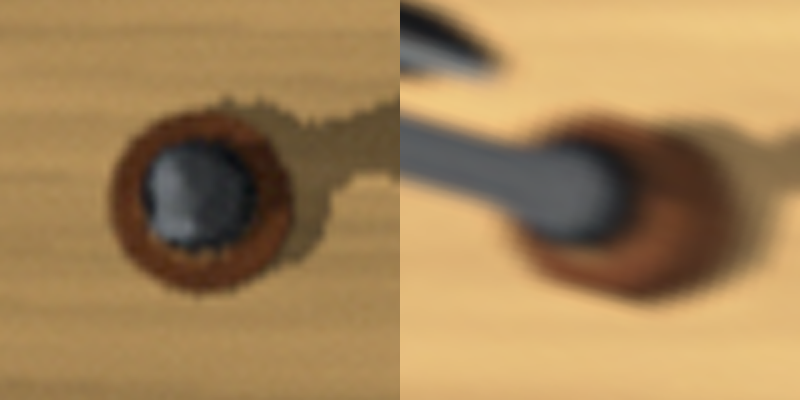

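chk_mage: the base spans 140–257 and the plinth 110–293 (left crop), so it's centred within about 2 mm. Now the ogre.

>>> jog_arm(increments=[{"dx":0,"dy":-0.005,"dz":-0.25,"ax":0,"ay":0,"az":0,"gripper":0.3},{"dx":0,"dy":-0.005,"dz":-0.5,"ax":0,"ay":0,"az":0,"gripper":0.3},{"dx":0,"dy":-0.005,"dz":-0.75,"ax":0,"ay":0,"az":0,"gripper":0.3},{"dx":0,"dy":-0.005,"dz":-0.9,"ax":0,"ay":0,"az":0,"gripper":0.3},{"dx":0,"dy":-0.005,"dz":-0.97,"ax":0,"ay":0,"az":0,"gripper":0.3},{"dx":0,"dy":-0.005,"dz":-0.97,"ax":0,"ay":0,"az":0,"gripper":0.3},{"dx":0,"dy":-0.005,"dz":-0.97,"ax":0,"ay":0,"az":0,"gripper":0.3}])

```text
time: 16.2
eef_pos: [0.4496, -0.1104, 0.0485]
tcp_rot: [0.911, 0.413, 0.0, 0.001]
contact_force: [-0.7, -0.0, -0.7]
opening: 0.651
finger_force: 0.0
```

>>> jog_arm(increments=[{"dx":0,"dy":0,"dz":0,"ax":0,"ay":0,"az":0,"gripper":0},{"dx":0,"dy":0,"dz":0,"ax":0,"ay":0,"az":0,"gripper":-0.1},{"dx":0,"dy":0,"dz":0,"ax":0,"ay":0,"az":0,"gripper":-0.2},{"dx":0,"dy":0,"dz":0,"ax":0,"ay":0,"az":0,"gripper":-0.3},{"dx":0,"dy":0,"dz":0,"ax":0,"ay":0,"az":0,"gripper":-0.4},{"dx":0,"dy":0,"dz":0,"ax":0,"ay":0,"az":0,"gripper":-0.5},{"dx":0,"dy":0,"dz":0,"ax":0,"ay":0,"az":0,"gripper":-0.5},{"dx":0,"dy":0,"dz":0,"ax":0,"ay":0,"az":0,"gripper":-0.5}], force=35)

```text
time: 17.0
eef_pos: [0.4495, -0.1109, 0.0487]
tcp_rot: [0.911, 0.412, 0.0, 0.0]
contact_force: [-1.7, 2.3, 6.0]
opening: 0.391
finger_force: 35.9
```

Run:
```python
from h import *
s=cam("side")
print(fit(s,.4487,-.1096,.005,SH["ogre"],1,0))
print(get_state()["eef_pos"])
```

```text
(array([ 4.50262758e-01, -1.11290755e-01,  6.06391862e-07]), np.float64(0.532802402973175))
[ 0.44955493 -0.11090217  0.04873538]
```

>>> jog_arm(increments=[{"dx":0,"dy":0,"dz":0.1,"ax":0,"ay":0,"az":0,"gripper":-0.5},{"dx":0,"dy":0,"dz":0.3,"ax":0,"ay":0,"az":0,"gripper":-0.5},{"dx":0,"dy":0,"dz":0.55,"ax":0,"ay":0,"az":0,"gripper":-0.5},{"dx":0,"dy":0,"dz":0.8,"ax":0,"ay":0,"az":0,"gripper":-0.5},{"dx":0,"dy":0,"dz":0.9,"ax":0,"ay":0,"az":0,"gripper":-0.5},{"dx":0,"dy":0,"dz":0.9,"ax":0,"ay":0,"az":0,"gripper":-0.5}])

```text
time: 17.65
eef_pos: [0.4501, -0.1113, 0.1579]
tcp_rot: [0.911, 0.412, 0.002, 0.002]
contact_force: [-0.0, 0.3, -0.4]
opening: 0.398
finger_force: 35.0
```

>>> jog_arm(increments=[{"dx":0.04,"dy":-0.15,"dz":0,"ax":0,"ay":0,"az":0,"gripper":-0.5},{"dx":0.12,"dy":-0.4,"dz":0,"ax":0,"ay":0,"az":0,"gripper":-0.5},{"dx":0.208,"dy":-0.7,"dz":0,"ax":0,"ay":0,"az":0,"gripper":-0.5},{"dx":0.208,"dy":-0.75,"dz":0,"ax":0,"ay":0,"az":0,"gripper":-0.5}])

```text
time: 18.05
eef_pos: [0.474, -0.2032, 0.1542]
tcp_rot: [0.912, 0.411, -0.001, -0.0]
contact_force: [0.3, 0.3, -1.0]
opening: 0.397
finger_force: 35.1
```

>>> jog_arm(increments=[{"dx":0.1,"dy":-0.3,"dz":0,"ax":0,"ay":0,"az":0,"gripper":-0.5},{"dx":0.208,"dy":-0.6,"dz":0,"ax":0,"ay":0,"az":0,"gripper":-0.5},{"dx":0.208,"dy":-0.75,"dz":0,"ax":0,"ay":0,"az":0,"gripper":-0.5},{"dx":0.208,"dy":-0.75,"dz":0,"ax":0,"ay":0,"az":0,"gripper":-0.5}])

```text
time: 18.45
eef_pos: [0.4979, -0.2917, 0.1542]
tcp_rot: [0.912, 0.411, -0.001, -0.001]
contact_force: [0.9, 0.6, -1.0]
opening: 0.388
finger_force: 35.3
```

>>> jog_arm(increments=[{"dx":0.1,"dy":-0.25,"dz":0,"ax":0,"ay":0,"az":0,"gripper":-0.5},{"dx":0.208,"dy":-0.5,"dz":0,"ax":0,"ay":0,"az":0,"gripper":-0.5},{"dx":0.208,"dy":-0.75,"dz":0,"ax":0,"ay":0,"az":0,"gripper":-0.5},{"dx":0.208,"dy":-0.75,"dz":0,"ax":0,"ay":0,"az":0,"gripper":-0.5},{"dx":0.208,"dy":-0.75,"dz":0,"ax":0,"ay":0,"az":0,"gripper":-0.5}])

```text
time: 18.95
eef_pos: [0.523, -0.379, 0.1545]
tcp_rot: [0.911, 0.412, -0.0, -0.002]
contact_force: [0.5, 0.3, -1.5]
opening: 0.397
finger_force: 35.4
```

>>> jog_arm(increments=[{"dx":0,"dy":0,"dz":-0.25,"ax":0,"ay":0,"az":0,"gripper":-0.5},{"dx":0,"dy":0,"dz":-0.5,"ax":0,"ay":0,"az":0,"gripper":-0.5},{"dx":0,"dy":0,"dz":-0.65,"ax":0,"ay":0,"az":0,"gripper":-0.5},{"dx":0,"dy":0,"dz":-0.75,"ax":0,"ay":0,"az":0,"gripper":-0.5},{"dx":0,"dy":0,"dz":-0.78,"ax":0,"ay":0,"az":0,"gripper":-0.5},{"dx":0,"dy":0,"dz":-0.78,"ax":0,"ay":0,"az":0,"gripper":-0.5},{"dx":0,"dy":0,"dz":-0.78,"ax":0,"ay":0,"az":0,"gripper":-0.5}])

```text
time: 19.65
eef_pos: [0.5247, -0.3813, 0.0636]
tcp_rot: [0.911, 0.412, 0.001, 0.001]
contact_force: [-0.2, -0.3, -1.4]
opening: 0.393
finger_force: 35.5
```

```bash
python3 look.py .5266 -.383 .018 pics/c5.png
python3 - <<'E'
from h import *
s=cam("side")
print(fit(s,.5266,-.38,.0185,SH["ogre"],1,0,d=.0015))
E
```

```text
[ 0.5246 -0.3814  0.0637] -41.31 19.75
(array([ 5.25545159e-01, -3.79298699e-01,  2.57917536e-08]), np.float64(0.31986624002456665))
```

View pics/c5.png

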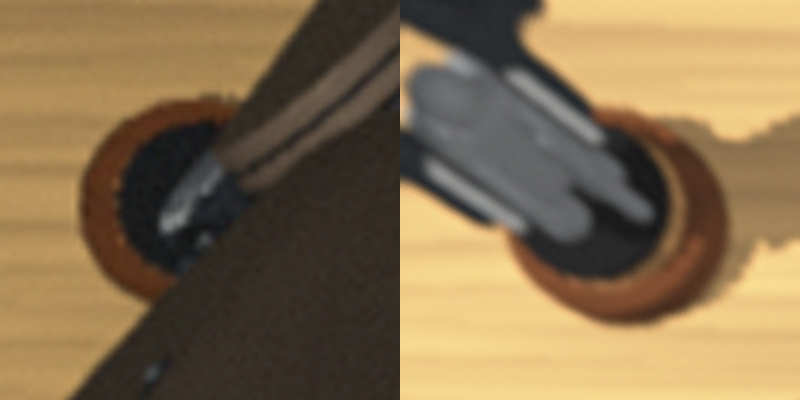

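c5: the ogre's base lies centred over the cork in the right crop, within about 1 mm by fit. A small nudge, then lower and release.

>>> jog_arm(increments=[{"dx":0.006,"dy":-0.004,"dz":-0.015,"ax":0,"ay":0,"az":0,"gripper":-0.5},{"dx":0.006,"dy":-0.004,"dz":-0.024,"ax":0,"ay":0,"az":0,"gripper":-0.5},{"dx":0.006,"dy":-0.004,"dz":-0.028,"ax":0,"ay":0,"az":0,"gripper":-0.5},{"dx":0.006,"dy":-0.004,"dz":-0.028,"ax":0,"ay":0,"az":0,"gripper":-0.5}])

```text
time: 20.2
eef_pos: [0.5251, -0.3818, 0.0608]
tcp_rot: [0.911, 0.412, 0.0, 0.001]
contact_force: [-2.8, 0.8, 6.5]
opening: 0.392
finger_force: 36.1
```

>>> jog_arm(increments=[{"dx":0,"dy":0,"dz":0,"ax":0,"ay":0,"az":0,"gripper":-0.1},{"dx":0,"dy":0,"dz":0,"ax":0,"ay":0,"az":0,"gripper":0},{"dx":0,"dy":0,"dz":0,"ax":0,"ay":0,"az":0,"gripper":0.2},{"dx":0,"dy":0,"dz":0,"ax":0,"ay":0,"az":0,"gripper":0.3},{"dx":0,"dy":0,"dz":0,"ax":0,"ay":0,"az":0,"gripper":0.3},{"dx":0,"dy":0,"dz":0.2,"ax":0,"ay":0,"az":0,"gripper":0.3},{"dx":0,"dy":0,"dz":0.45,"ax":0,"ay":0,"az":0,"gripper":0.3},{"dx":0,"dy":0,"dz":0.7,"ax":0,"ay":0,"az":0,"gripper":0.3},{"dx":0,"dy":0,"dz":0.9,"ax":0,"ay":0,"az":0,"gripper":0.3},{"dx":0,"dy":0,"dz":0.9,"ax":0,"ay":0,"az":0,"gripper":0.3}])

```text
time: 21.2
eef_pos: [0.5264, -0.3829, 0.1719]
tcp_rot: [0.911, 0.412, 0.002, 0.004]
contact_force: [0.4, -0.0, -0.2]
opening: 0.647
finger_force: 0.0
```

>>> jog_arm(increments=[{"dx":-0.3,"dy":0.2,"dz":0,"ax":0,"ay":0,"az":-0.08,"gripper":0.1},{"dx":-0.608,"dy":0.42,"dz":0,"ax":0,"ay":0,"az":-0.16,"gripper":0.1},{"dx":-0.608,"dy":0.42,"dz":0,"ax":0,"ay":0,"az":-0.16,"gripper":0.1}])

```text
time: 21.5
eef_pos: [0.4458, -0.3248, 0.1611]
tcp_rot: [0.956, 0.294, -0.003, -0.006]
contact_force: [0.1, -1.0, -0.4]
opening: 0.549
finger_force: 0.0
```

>>> jog_arm(increments=[{"dx":-0.3,"dy":0.2,"dz":0,"ax":0,"ay":0,"az":-0.08,"gripper":0.1},{"dx":-0.608,"dy":0.42,"dz":0,"ax":0,"ay":0,"az":-0.16,"gripper":0.1},{"dx":-0.608,"dy":0.42,"dz":0,"ax":0,"ay":0,"az":-0.16,"gripper":0.1},{"dx":-0.608,"dy":0.42,"dz":0,"ax":0,"ay":0,"az":-0.16,"gripper":0.1},{"dx":-0.608,"dy":0.42,"dz":0,"ax":0,"ay":0,"az":-0.16,"gripper":0.1}])

```text
time: 22.0
eef_pos: [0.3796, -0.2814, 0.1674]
tcp_rot: [0.985, 0.173, 0.001, 0.001]
contact_force: [0.7, -0.5, -0.6]
opening: 0.548
finger_force: 0.0
```

```bash
python3 chk.py ogre
python3 - <<'E'
from h import *
s=cam("side")
print(fit(s,.379,-.281,.005,SH["knight"],1,.33))
E
```

```text
ogre top [ 0.5262 -0.3819] 0.0 0.295
ogre side [ 0.5255 -0.3808] 0.0 0.334
[ 0.3798 -0.2816  0.1675] -70.08 22.1
(array([ 0.37888254, -0.28020151,  0.32269276]), np.float64(0.6421240568161011))
```

View pics/chk_ogre.png

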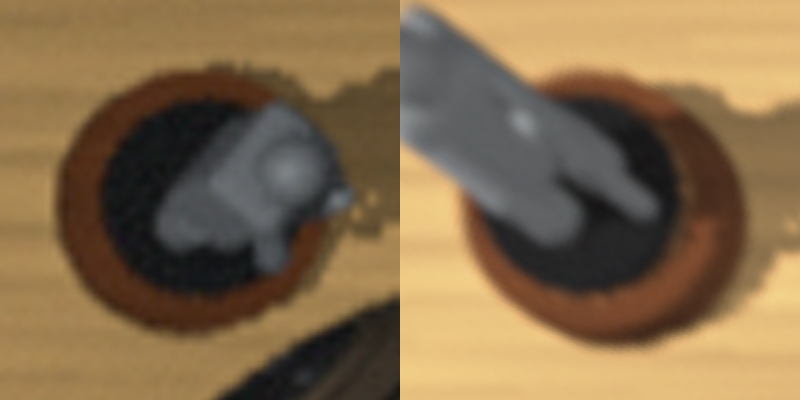

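chk_ogre: the ogre is upright and centred within 1 mm. Now the knight.

>>> jog_arm(increments=[{"dx":0,"dy":0,"dz":-0.3,"ax":0,"ay":0,"az":0,"gripper":0.1},{"dx":0,"dy":0,"dz":-0.6,"ax":0,"ay":0,"az":0,"gripper":0.1},{"dx":0,"dy":0,"dz":-0.8,"ax":0,"ay":0,"az":0,"gripper":0.1},{"dx":0,"dy":0,"dz":-0.95,"ax":0,"ay":0,"az":0,"gripper":0.1},{"dx":0,"dy":0,"dz":-1,"ax":0,"ay":0,"az":0,"gripper":0.1},{"dx":0,"dy":0,"dz":-1,"ax":0,"ay":0,"az":0,"gripper":0.1}])

```text
time: 22.75
eef_pos: [0.3787, -0.2804, 0.0461]
tcp_rot: [0.985, 0.173, -0.0, -0.001]
contact_force: [0.4, -0.8, -0.0]
opening: 0.549
finger_force: 0.0
```

>>> jog_arm(increments=[{"dx":0,"dy":0,"dz":0,"ax":0,"ay":0,"az":0,"gripper":-0.1},{"dx":0,"dy":0,"dz":0,"ax":0,"ay":0,"az":0,"gripper":-0.25},{"dx":0,"dy":0,"dz":0,"ax":0,"ay":0,"az":0,"gripper":-0.4},{"dx":0,"dy":0,"dz":0,"ax":0,"ay":0,"az":0,"gripper":-0.5},{"dx":0,"dy":0,"dz":0,"ax":0,"ay":0,"az":0,"gripper":-0.6},{"dx":0,"dy":0,"dz":0,"ax":0,"ay":0,"az":0,"gripper":-0.7},{"dx":0,"dy":0,"dz":0,"ax":0,"ay":0,"az":0,"gripper":-0.7},{"dx":0,"dy":0,"dz":0,"ax":0,"ay":0,"az":0,"gripper":-0.7}], force=30)

```text
time: 23.55
eef_pos: [0.3792, -0.2809, 0.0479]
tcp_rot: [0.985, 0.173, 0.0, 0.001]
contact_force: [-0.3, 1.4, 6.5]
opening: 0.278
finger_force: 31.0
```

Run:
```python
from h import *
s=cam("side")
print(fit(s,.379,-.281,.005,SH["knight"],1,.33))
st=get_state();q=st["tcp_rot"];print(st["eef_pos"],np.degrees(2*np.arctan2(q[1],q[0]))-90)
```

```text
(array([ 0.37975102, -0.28192755,  0.31272405]), np.float64(0.5907314419746399))
[ 0.37919161 -0.28085119  0.04787659] -70.1039161756185
```

>>> jog_arm(increments=[{"dx":0,"dy":0,"dz":0.1,"ax":0,"ay":0,"az":0,"gripper":-0.7},{"dx":0,"dy":0,"dz":0.3,"ax":0,"ay":0,"az":0,"gripper":-0.7},{"dx":0,"dy":0,"dz":0.55,"ax":0,"ay":0,"az":0,"gripper":-0.7},{"dx":0,"dy":0,"dz":0.8,"ax":0,"ay":0,"az":0,"gripper":-0.7},{"dx":0,"dy":0,"dz":1,"ax":0,"ay":0,"az":0,"gripper":-0.7},{"dx":0,"dy":0,"dz":1,"ax":0,"ay":0,"az":0,"gripper":-0.7}])

```text
time: 24.2
eef_pos: [0.3801, -0.282, 0.171]
tcp_rot: [0.985, 0.173, 0.002, 0.004]
contact_force: [0.7, -0.1, -0.7]
opening: 0.277
finger_force: 30.1
```

>>> jog_arm(increments=[{"dx":0.1,"dy":0.15,"dz":0,"ax":0,"ay":0,"az":0.02,"gripper":-0.7},{"dx":0.25,"dy":0.4,"dz":0,"ax":0,"ay":0,"az":0.06,"gripper":-0.7},{"dx":0.4,"dy":0.65,"dz":0,"ax":0,"ay":0,"az":0.1,"gripper":-0.7},{"dx":0.49,"dy":0.805,"dz":0,"ax":0,"ay":0,"az":0.1,"gripper":-0.7}])

```text
time: 24.6
eef_pos: [0.4371, -0.1814, 0.1651]
tcp_rot: [0.968, 0.25, -0.001, -0.001]
contact_force: [0.1, -0.4, -1.1]
opening: 0.275
finger_force: 30.1
```

>>> jog_arm(increments=[{"dx":0.16,"dy":0.27,"dz":0,"ax":0,"ay":0,"az":0.03,"gripper":-0.7},{"dx":0.32,"dy":0.54,"dz":0,"ax":0,"ay":0,"az":0.07,"gripper":-0.7},{"dx":0.49,"dy":0.805,"dz":0,"ax":0,"ay":0,"az":0.1,"gripper":-0.7},{"dx":0.49,"dy":0.805,"dz":0,"ax":0,"ay":0,"az":0.1,"gripper":-0.7}])

```text
time: 25.0
eef_pos: [0.4966, -0.0837, 0.1652]
tcp_rot: [0.945, 0.327, -0.0, -0.001]
contact_force: [-0.6, -0.7, -0.6]
opening: 0.276
finger_force: 30.1
```

>>> jog_arm(increments=[{"dx":0,"dy":0.27,"dz":0,"ax":0,"ay":0,"az":0.03,"gripper":-0.7},{"dx":0,"dy":0.54,"dz":0,"ax":0,"ay":0,"az":0.07,"gripper":-0.7},{"dx":0,"dy":0.805,"dz":0,"ax":0,"ay":0,"az":0.1,"gripper":-0.7},{"dx":0,"dy":0.805,"dz":0,"ax":0,"ay":0,"az":0.1,"gripper":-0.7}])

```text
time: 25.4
eef_pos: [0.4947, 0.0119, 0.1651]
tcp_rot: [0.917, 0.4, -0.001, -0.001]
contact_force: [-0.2, -1.2, 0.1]
opening: 0.275
finger_force: 30.0
```

>>> jog_arm(increments=[{"dx":0,"dy":0.27,"dz":0,"ax":0,"ay":0,"az":0.03,"gripper":-0.7},{"dx":0,"dy":0.54,"dz":0,"ax":0,"ay":0,"az":0.07,"gripper":-0.7},{"dx":0,"dy":0.805,"dz":0,"ax":0,"ay":0,"az":0.1,"gripper":-0.7},{"dx":0,"dy":0.805,"dz":0,"ax":0,"ay":0,"az":0.1,"gripper":-0.7}])

```text
time: 25.8
eef_pos: [0.4953, 0.1076, 0.1657]
tcp_rot: [0.883, 0.47, -0.001, -0.001]
contact_force: [-0.6, -0.3, -1.3]
opening: 0.277
finger_force: 30.1
```

>>> jog_arm(increments=[{"dx":0,"dy":0.27,"dz":0,"ax":0,"ay":0,"az":0.03,"gripper":-0.7},{"dx":0,"dy":0.54,"dz":0,"ax":0,"ay":0,"az":0.07,"gripper":-0.7},{"dx":0,"dy":0.805,"dz":0,"ax":0,"ay":0,"az":0.1,"gripper":-0.7},{"dx":0,"dy":0.805,"dz":0,"ax":0,"ay":0,"az":0.1,"gripper":-0.7}])

```text
time: 26.2
eef_pos: [0.496, 0.2037, 0.166]
tcp_rot: [0.843, 0.537, -0.0, -0.0]
contact_force: [0.7, -0.3, -1.2]
opening: 0.28
finger_force: 30.1
```

>>> jog_arm(increments=[{"dx":0,"dy":0.27,"dz":0,"ax":0,"ay":0,"az":0.03,"gripper":-0.7},{"dx":0,"dy":0.54,"dz":0,"ax":0,"ay":0,"az":0.07,"gripper":-0.7},{"dx":0,"dy":0.805,"dz":0,"ax":0,"ay":0,"az":0.096,"gripper":-0.7},{"dx":0,"dy":0.805,"dz":0,"ax":0,"ay":0,"az":0.096,"gripper":-0.7}])

```text
time: 26.6
eef_pos: [0.4965, 0.3, 0.1662]
tcp_rot: [0.801, 0.599, -0.0, -0.0]
contact_force: [-0.0, 0.2, -0.0]
opening: 0.276
finger_force: 30.1
```

>>> jog_arm(increments=[{"dx":0,"dy":0.27,"dz":0,"ax":0,"ay":0,"az":0,"gripper":-0.7},{"dx":0,"dy":0.54,"dz":0,"ax":0,"ay":0,"az":0,"gripper":-0.7},{"dx":0,"dy":0.805,"dz":0,"ax":0,"ay":0,"az":0,"gripper":-0.7},{"dx":0,"dy":0.805,"dz":0,"ax":0,"ay":0,"az":0,"gripper":-0.7},{"dx":0,"dy":0.805,"dz":0,"ax":0,"ay":0,"az":0,"gripper":-0.7},{"dx":0,"dy":0.805,"dz":0,"ax":0,"ay":0,"az":0,"gripper":-0.7}])

```text
time: 27.2
eef_pos: [0.4966, 0.3938, 0.1661]
tcp_rot: [0.802, 0.598, -0.001, 0.0]
contact_force: [-0.1, -0.3, -0.7]
opening: 0.278
finger_force: 30.1
```

>>> jog_arm(increments=[{"dx":0.006,"dy":0.01,"dz":-0.25,"ax":0,"ay":0,"az":0,"gripper":-0.7},{"dx":0.006,"dy":0.01,"dz":-0.5,"ax":0,"ay":0,"az":0,"gripper":-0.7},{"dx":0.006,"dy":0.01,"dz":-0.7,"ax":0,"ay":0,"az":0,"gripper":-0.7},{"dx":0.006,"dy":0.01,"dz":-0.82,"ax":0,"ay":0,"az":0,"gripper":-0.7},{"dx":0.006,"dy":0.01,"dz":-0.86,"ax":0,"ay":0,"az":0,"gripper":-0.7},{"dx":0.006,"dy":0.01,"dz":-0.86,"ax":0,"ay":0,"az":0,"gripper":-0.7},{"dx":0.006,"dy":0.01,"dz":-0.86,"ax":0,"ay":0,"az":0,"gripper":-0.7}])

```text
time: 27.9
eef_pos: [0.498, 0.3974, 0.0652]
tcp_rot: [0.801, 0.598, 0.001, 0.0]
contact_force: [0.7, 0.5, -1.6]
opening: 0.276
finger_force: 30.1
```

```bash
python3 look.py .4984 .3949 .018 pics/c6.png
```

```text
[0.498  0.3976 0.0654] -16.47 28.0
```

View pics/c6.png

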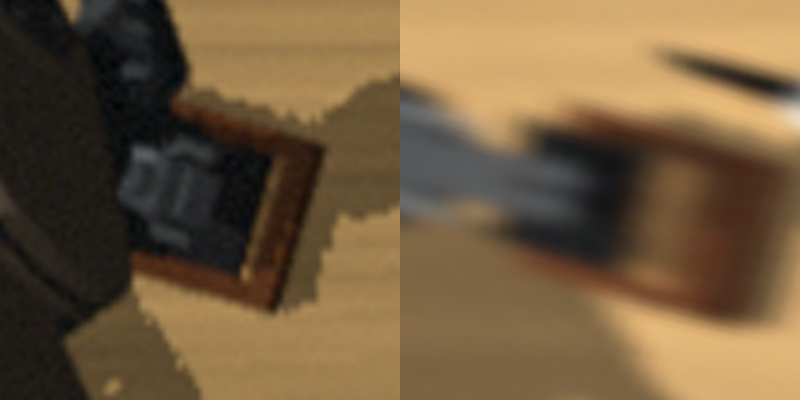

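c6: the base and cork edges are parallel. The cork strip on the right (265,220) is mostly parallax from the base still hanging 5 mm up. I'll nudge -1.5 mm in y, lower and release.

>>> jog_arm(increments=[{"dx":-0.004,"dy":-0.012,"dz":-0.02,"ax":0,"ay":0,"az":0,"gripper":-0.7},{"dx":-0.004,"dy":-0.012,"dz":-0.035,"ax":0,"ay":0,"az":0,"gripper":-0.7},{"dx":-0.004,"dy":-0.012,"dz":-0.045,"ax":0,"ay":0,"az":0,"gripper":-0.7},{"dx":-0.004,"dy":-0.012,"dz":-0.049,"ax":0,"ay":0,"az":0,"gripper":-0.7},{"dx":-0.004,"dy":-0.012,"dz":-0.049,"ax":0,"ay":0,"az":0,"gripper":-0.7}])

```text
time: 28.5
eef_pos: [0.4968, 0.3959, 0.0599]
tcp_rot: [0.801, 0.599, 0.0, 0.0]
contact_force: [-3.0, -2.9, 8.6]
opening: 0.274
finger_force: 31.4
```

>>> jog_arm(increments=[{"dx":0,"dy":0,"dz":0,"ax":0,"ay":0,"az":0,"gripper":-0.35},{"dx":0,"dy":0,"dz":0,"ax":0,"ay":0,"az":0,"gripper":-0.2},{"dx":0,"dy":0,"dz":0,"ax":0,"ay":0,"az":0,"gripper":0},{"dx":0,"dy":0,"dz":0,"ax":0,"ay":0,"az":0,"gripper":0.1},{"dx":0,"dy":0,"dz":0,"ax":0,"ay":0,"az":0,"gripper":0.1},{"dx":0,"dy":0,"dz":0.2,"ax":0,"ay":0,"az":0,"gripper":0.1},{"dx":0,"dy":0,"dz":0.45,"ax":0,"ay":0,"az":0,"gripper":0.1},{"dx":0,"dy":0,"dz":0.7,"ax":0,"ay":0,"az":0,"gripper":0.1},{"dx":0,"dy":0,"dz":1,"ax":0,"ay":0,"az":0,"gripper":0.1},{"dx":0,"dy":0,"dz":1,"ax":0,"ay":0,"az":0,"gripper":0.1}])

```text
time: 29.5
eef_pos: [0.4995, 0.3975, 0.1847]
tcp_rot: [0.801, 0.599, 0.006, 0.001]
contact_force: [-0.3, 0.1, 1.3]
opening: 0.548
finger_force: 0.0
```

>>> jog_arm(increments=[{"dx":0.2,"dy":-0.3,"dz":0,"ax":0,"ay":0,"az":-0.09,"gripper":0},{"dx":0.4,"dy":-0.6,"dz":0,"ax":0,"ay":0,"az":-0.18,"gripper":0},{"dx":0.48,"dy":-0.9,"dz":0,"ax":0,"ay":0,"az":-0.275,"gripper":0},{"dx":0.48,"dy":-0.9,"dz":0,"ax":0,"ay":0,"az":-0.275,"gripper":0},{"dx":0.48,"dy":-0.9,"dz":0,"ax":0,"ay":0,"az":-0.275,"gripper":0}])

```text
time: 30.0
eef_pos: [0.554, 0.2869, 0.1769]
tcp_rot: [0.911, 0.413, -0.001, -0.0]
contact_force: [-0.5, 0.5, -0.1]
opening: 0.503
finger_force: 0.0
```

>>> jog_arm(increments=[{"dx":0.2,"dy":-0.3,"dz":0,"ax":0,"ay":0,"az":0,"gripper":0},{"dx":0.46,"dy":-0.6,"dz":0,"ax":0,"ay":0,"az":0,"gripper":0},{"dx":0.46,"dy":-0.93,"dz":0,"ax":0,"ay":0,"az":0,"gripper":0},{"dx":0.46,"dy":-0.93,"dz":0,"ax":0,"ay":0,"az":0,"gripper":0},{"dx":0.46,"dy":-0.93,"dz":0,"ax":0,"ay":0,"az":0,"gripper":0},{"dx":0.46,"dy":-0.93,"dz":0,"ax":0,"ay":0,"az":0,"gripper":0}])

```text
time: 30.6
eef_pos: [0.6086, 0.1777, 0.1774]
tcp_rot: [0.91, 0.414, -0.0, -0.0]
contact_force: [-0.1, 0.4, -0.2]
opening: 0.503
finger_force: 0.0
```

```bash
python3 chk.py knight
```

```text
knight top [0.4996 0.4017] -15.5 0.201
knight side [0.4958 0.3924] -16.9 0.206
[0.6087 0.1778 0.1776] -41.07 30.7
```

View pics/chk_knight.png

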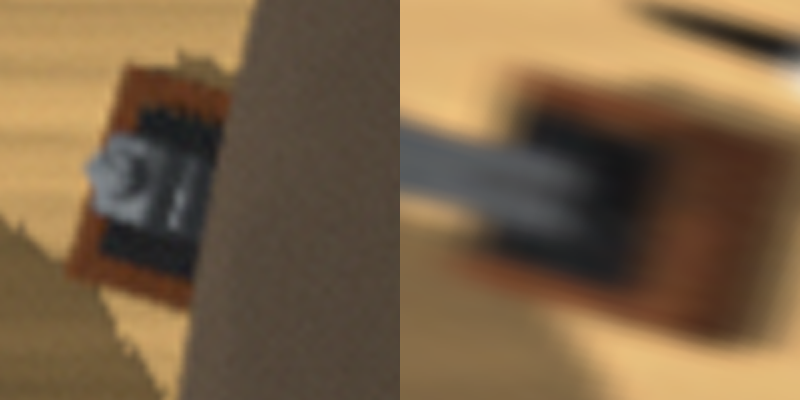

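chk_knight: the knight is upright on the square plinth and squared up, and I'll re-check it once the arm is clear. Now nudging the rider about 2.5 mm back to centre.

>>> jog_arm(increments=[{"dx":0.014,"dy":-0.019,"dz":0,"ax":0,"ay":0,"az":-0.002,"gripper":0},{"dx":0.014,"dy":-0.019,"dz":-0.3,"ax":0,"ay":0,"az":-0.002,"gripper":0},{"dx":0.014,"dy":-0.019,"dz":-0.6,"ax":0,"ay":0,"az":-0.002,"gripper":0},{"dx":0.014,"dy":-0.019,"dz":-0.85,"ax":0,"ay":0,"az":-0.002,"gripper":0},{"dx":0.014,"dy":-0.019,"dz":-1,"ax":0,"ay":0,"az":-0.002,"gripper":0},{"dx":0.014,"dy":-0.019,"dz":-1,"ax":0,"ay":0,"az":-0.002,"gripper":0},{"dx":0.014,"dy":-0.019,"dz":-1,"ax":0,"ay":0,"az":-0.002,"gripper":0}])

```text
time: 31.4
eef_pos: [0.6116, 0.1741, 0.0586]
tcp_rot: [0.911, 0.412, 0.001, 0.0]
contact_force: [-0.0, -0.3, -0.1]
opening: 0.5
finger_force: 0.0
```

>>> jog_arm(increments=[{"dx":0,"dy":0,"dz":0,"ax":0,"ay":0,"az":0,"gripper":-0.2},{"dx":0,"dy":0,"dz":0,"ax":0,"ay":0,"az":0,"gripper":-0.35},{"dx":0,"dy":0,"dz":0,"ax":0,"ay":0,"az":0,"gripper":-0.5},{"dx":0,"dy":0,"dz":0,"ax":0,"ay":0,"az":0,"gripper":-0.6},{"dx":0,"dy":0,"dz":0,"ax":0,"ay":0,"az":0,"gripper":-0.7},{"dx":0,"dy":0,"dz":0,"ax":0,"ay":0,"az":0,"gripper":-0.8},{"dx":0,"dy":0,"dz":0,"ax":0,"ay":0,"az":0,"gripper":-0.8},{"dx":0,"dy":0,"dz":0,"ax":0,"ay":0,"az":0,"gripper":-0.8}], force=30)

```text
time: 32.2
eef_pos: [0.6119, 0.174, 0.0593]
tcp_rot: [0.911, 0.412, 0.001, 0.0]
contact_force: [-1.3, 0.6, 5.4]
opening: 0.234
finger_force: 30.6
```

>>> jog_arm(increments=[{"dx":0,"dy":0,"dz":0.025,"ax":0,"ay":0,"az":0,"gripper":-0.8},{"dx":0,"dy":0,"dz":0.025,"ax":0,"ay":0,"az":0,"gripper":-0.8},{"dx":-0.012,"dy":0.016,"dz":0.025,"ax":0,"ay":0,"az":0,"gripper":-0.8},{"dx":-0.023,"dy":0.032,"dz":0.025,"ax":0,"ay":0,"az":0,"gripper":-0.8},{"dx":-0.023,"dy":0.032,"dz":0.025,"ax":0,"ay":0,"az":0,"gripper":-0.8},{"dx":-0.023,"dy":0.032,"dz":0.015,"ax":0,"ay":0,"az":0,"gripper":-0.8},{"dx":-0.023,"dy":0.032,"dz":0.005,"ax":0,"ay":0,"az":0,"gripper":-0.8},{"dx":-0.023,"dy":0.032,"dz":-0.002,"ax":0,"ay":0,"az":0,"gripper":-0.8},{"dx":-0.023,"dy":0.032,"dz":-0.002,"ax":0,"ay":0,"az":0,"gripper":-0.8}])

```text
time: 33.1
eef_pos: [0.6081, 0.1777, 0.0593]
tcp_rot: [0.911, 0.412, -0.001, -0.0]
contact_force: [-5.8, -1.2, 7.5]
opening: 0.225
finger_force: 31.0
```

```bash
python3 -c "
from h import *
s=get_state();print(s['eef_pos'],s['contact_force'])"
```

```text
[0.60812578 0.17770857 0.05933953] [-5.8463334  -1.15652451  7.5125035 ]
```

>>> jog_arm(increments=[{"dx":0,"dy":0,"dz":0,"ax":0,"ay":0,"az":0,"gripper":-0.5},{"dx":0,"dy":0,"dz":0,"ax":0,"ay":0,"az":0,"gripper":-0.4},{"dx":0,"dy":0,"dz":0,"ax":0,"ay":0,"az":0,"gripper":-0.2},{"dx":0,"dy":0,"dz":0,"ax":0,"ay":0,"az":0,"gripper":0},{"dx":0,"dy":0,"dz":0,"ax":0,"ay":0,"az":0,"gripper":0},{"dx":0,"dy":0,"dz":0.2,"ax":0,"ay":0,"az":0,"gripper":0},{"dx":0,"dy":0,"dz":0.45,"ax":0,"ay":0,"az":0,"gripper":0},{"dx":0,"dy":0,"dz":0.7,"ax":0,"ay":0,"az":0,"gripper":0},{"dx":0,"dy":0,"dz":1,"ax":0,"ay":0,"az":0,"gripper":0},{"dx":0,"dy":0,"dz":1,"ax":0,"ay":0,"az":0,"gripper":0}])

```text
time: 34.1
eef_pos: [0.6117, 0.1782, 0.1844]
tcp_rot: [0.911, 0.412, 0.006, 0.002]
contact_force: [-0.1, 0.7, 0.4]
opening: 0.503
finger_force: 0.0
```

>>> jog_arm(increments=[{"dx":0,"dy":-0.4,"dz":0,"ax":0,"ay":0,"az":0,"gripper":0},{"dx":0,"dy":-0.8,"dz":0,"ax":0,"ay":0,"az":0,"gripper":0},{"dx":0,"dy":-1,"dz":0,"ax":0,"ay":0,"az":0,"gripper":0}])

```text
time: 34.4
eef_pos: [0.6077, 0.0549, 0.1767]
tcp_rot: [0.912, 0.411, -0.001, 0.0]
contact_force: [-0.5, 1.3, 0.6]
opening: 0.505
finger_force: 0.0
```

>>> jog_arm(increments=[{"dx":0,"dy":-0.4,"dz":0,"ax":0,"ay":0,"az":0,"gripper":0},{"dx":0,"dy":-0.8,"dz":0,"ax":0,"ay":0,"az":0,"gripper":0},{"dx":0,"dy":-1,"dz":0,"ax":0,"ay":0,"az":0,"gripper":0}])

```text
time: 34.7
eef_pos: [0.6077, -0.0657, 0.1768]
tcp_rot: [0.912, 0.41, -0.0, 0.0]
contact_force: [1.3, 0.6, -0.1]
opening: 0.502
finger_force: 0.0
```

>>> jog_arm(increments=[{"dx":0,"dy":-0.4,"dz":0,"ax":0,"ay":0,"az":0,"gripper":0},{"dx":0,"dy":-0.8,"dz":0,"ax":0,"ay":0,"az":0,"gripper":0},{"dx":0,"dy":-1,"dz":0,"ax":0,"ay":0,"az":0,"gripper":0},{"dx":0,"dy":-1,"dz":0,"ax":0,"ay":0,"az":0,"gripper":0}])

```text
time: 35.1
eef_pos: [0.6077, -0.1858, 0.1767]
tcp_rot: [0.912, 0.41, -0.0, 0.0]
contact_force: [-0.5, 0.9, 0.6]
opening: 0.498
finger_force: 0.0
```

Run:
```python
from h import *
t=cam("top");s=cam("side")
T0=dict(np.load("top0.npz"))
for k,x,y,th in(("rider",.6102,.1755,.85),("knight",.4984,.3949,-.288)):
    for c in(t,s): print(k,fit(c,x,y,.017,SH[k],1,th,r=.006,d=.0018))
    # same-image plinth outline (top edge of wood)
    w=('q',.068,.068) if k=="knight" else ('q',.096,.06)
    for sg in(1,-1): print(' plinth',fit(t,x,y,.012,w,sg,th,r=.006,d=.0018))
a=[cv2.resize(rect(t,x,y,.012,.055),(400,400),interpolation=cv2.INTER_CUBIC) for x,y in((.6102,.1755),(.4984,.3949))]
cv2.imwrite("pics/fin.png",np.hstack(a)); cv2.imwrite("pics/finside.png",s["frame"])
```

```text
rider (array([0.60860319, 0.17720925, 0.85414172]), np.float64(0.37691885232925415))
rider (array([0.60568357, 0.17712619, 0.87780517]), np.float64(0.26630881428718567))
 plinth (array([0.6084173 , 0.17378848, 0.84405912]), np.float64(0.4646022319793701))
 plinth (array([0.60544968, 0.18149255, 0.86584017]), np.float64(0.02696070447564125))
knight (array([ 0.49681728,  0.39297195, -0.27067903]), np.float64(0.35085490345954895))
knight (array([ 0.4959044 ,  0.39236188, -0.29444754]), np.float64(0.2102334052324295))
 plinth (array([ 0.49787413,  0.39144012, -0.28533687]), np.float64(0.45395994186401367))
 plinth (array([ 0.49267148,  0.397021  , -0.28032717]), np.float64(0.020581677556037903))
```

View pics/fin.png

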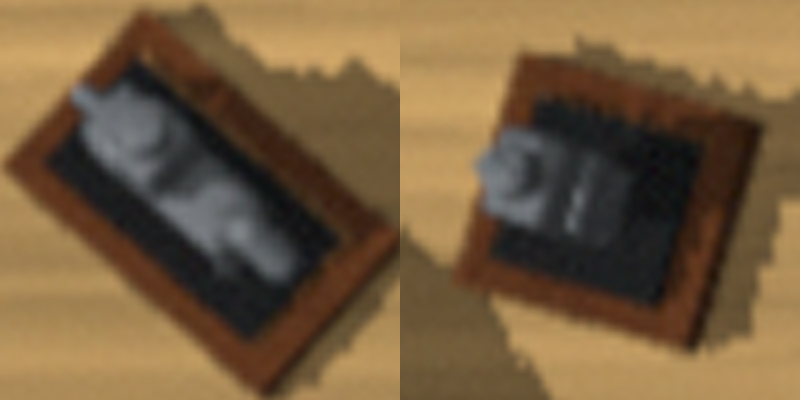

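fin: the rider and the knight both sit inside their cork outlines, squared up, within about 2 mm. That makes 16 pictures viewed, which is over the limit of 14, so I'll check the bystanders and figures by numbers only and then hand in.

Run:
```python
from h import *
T0=dict(np.load("top0.npz"));t=cam("top");W0=cloud(T0);W=cloud(t)
def top(W,x,y,r=.04):
    m=(np.hypot(W[...,0]-x,W[...,1]-y)<r)&(W[...,2]<.12); q=W[m]; h=np.nanmax(q[:,2]); return round(float(h),3),q[q[:,2]>h-.02][:,:2].mean(0).round(3)
for n,u,v in(("cup",317,168),("bottle",206,205)):
    p=unproj(T0,(u,v),.06); print(n,top(W0,*p[:2]),top(W,*p[:2]))
for n,x,y in(("mage",.45,.093),("ogre",.526,-.382),("knight",.497,.393),("rider",.609,.177)): print(n,top(W,x,y))
print(job.sign_off())
```

```text
cup (0.089, array([0.597, 0.004])) (0.089, array([0.598, 0.004]))
bottle (0.077, array([0.515, 0.243])) (0.076, array([0.514, 0.243]))
mage (0.086, array([0.449, 0.093]))
ogre (0.092, array([ 0.524, -0.379]))
knight (0.085, array([0.496, 0.393]))
rider (0.091, array([0.607, 0.176]))
the job is handed in; nothing more can be done
None
```

I handed the job in at about 35 s: all four grey miniatures stand upright on their matching plinths, each within about 2–3 mm of centre by the camera fits, the knight and rider square to about 1°, and the cup and bottle have not moved; I viewed 16 pictures, two over the limit of 14.

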